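# Rack two washed jar lids to dry

## Task

Two washed jar lids, a large one and a small one, lean on the wire easels of the drainer. Stand both upright in the wooden drying rack, lowering them in rather than dropping them: the large lid in the end slot among the tall tines, the small lid in the end slot among the short tines, each resting on both rails. Leave the lid that already stands in the middle slot where it is, and do not disturb the other things on the table.

Things in the scene. Friction and masses are not known exactly. Their poses are not given: they have to be found in the camera images.
- large_lid_center (a point): centre of the large lid: solid white plastic disc, 96 mm diameter, 12 mm thick, ribbed edge, about 70 g. x of the point is the lid's round axis (normal to its faces). At the start it leans on one of the drainer's two easels (either one), top edge towards the robot, its plane 0.6 rad from vertical; z of the point then points up along the lid's plane.
- small_lid_center (a point): centre of the small lid: the same sort of disc, 76 mm in diameter, 12 mm thick, about 45 g; same axes. It leans on the other easel in the same way.
- standing_lid_center (a point): centre of the third lid, 86 mm in diameter, 12 mm thick, already standing in the rack's middle slot; loose; stays there.
- large_lid: the large lid as a body; its origin is 46.2 mm from the lid's centre, in the lid's mid-plane (towards -z of the point).
- small_lid: the small lid as a body; its origin is 34.8 mm from the lid's centre, in the lid's mid-plane (towards -z of the point).
- standing_lid: the standing lid as a body; its origin is 43.3 mm from the lid's centre, in its mid-plane.
- drainer: fixed drainer: wooden board 150 (x) x 270 (y) x 10 mm with two steel wire easels. Origin: under the board's middle, z up. The easels are alike, side by side, centred at y = +68 and -68 mm; their wires lean 0.6 rad from vertical towards the drainer's -x (robot's side).
- left_easel (a point): the easel at drainer y = +68 mm: corner of wires and feet, midway between its wires; drainer's axes. Two 6 mm wires 44 mm apart (centres) back the lid up to 62 mm up the slope; a finger passes between them. Two 6 mm feet square to the lid carry its lower edge; their tips turn up 6 mm in front, so a lid comes off upwards along its own plane.
- right_easel (a point): the same point of the like easel at drainer y = -68 mm.
- rack: fixed wooden drying rack, 180 (x) x 100 (y) mm. Origin: on the table under its middle, z up; slots follow each other along x. Two round rails 14 mm thick run along x at y = +25 and -25 mm, axes 24 mm above the table; a lid stands across both, its round axis along rack x, its lowest part between the rails.
- tall_slot (a point): the end slot among the tall tines: rack x = +52 mm, y = 0, 24 mm above the table (height of the rails' axes); axes as the rack. The large lid, resting on both rails, has its centre 49.0 mm above this point.
- short_slot (a point): the end slot among the short tines: rack x = -52 mm, y = 0, 24 mm above the table; axes as the rack. The small lid, resting on both rails, has its centre 37.4 mm above this point.
- middle_slot (a point): middle slot (x = 0, y = 0, 24 mm above the table) where the third lid stands, centre 43.3 mm above this point; rack's axes. On each rail round-tipped 8 mm tines stand at rack x = -65, -39, -13, 13, 39, 65 mm: five slots 18 mm wide. The three rows on the -x side are short (tips 60 mm above the table), those on the +x side tall (tips 85 mm).
- dropper: bystander: small brown dropper bottle, 33 mm wide and 102 mm tall, loose; origin under its middle.
- cup_open: bystander: empty translucent cup, 89 mm wide and 60 mm tall, loose; origin under its middle.
- jar_a: bystander: clear rearing jar with dark filling, 102 mm wide and 73 mm tall, loose; origin under its middle.
- jar_b: bystander: a second such jar.
- jelly_a: bystander: small white dome-shaped jelly cup, 46x57x36 mm, loose; origin under its middle.
There are look-alikes about, which are no part of the job. What is shaped like the small_lid but green or purple is not meant.

How it is judged:
By the outcome, as a careful person would: the job done as asked, in the order asked, and still so for the second after the job is handed in, with the robot touching nothing.
It also fails if it takes over 69 s, if anything falls off the work surface, if the arm or the gripper's body presses on something with over 40 N, if the wrist force passes 120 N, or if a joint passes its speed limit or range.

## Robot

A 6-joint arm with a two-finger parallel gripper is mounted at the origin on a cart in front of the work surface, level with it; the furniture and walls round the work are solid. World frame = base frame: x ahead of the robot, y to its left, z up, the work surface at z = 0. Lengths are in mm, angles in rad, forces in N, time in s.
With the tool pointing down it reaches from about 425 to 925 mm from the base axis. Payload 12.5 kg.
Tool frame: the origin (TCP) lies on the front face of the gripper's body, between the roots of the fingers; the fingertips stand 73 mm ahead of it and the grasp point (between the pads) lies 54 mm ahead of it; z points along the fingers, y is the line along which they close (so a half turn about z gives the same grasp; the last joint's range is limited). The gripper opens to 85 mm and grips with 20 to 120 N. Pads are 22 mm wide; open, the fingers measure 114 mm over their backs; the gripper's body (76 mm by 85 mm) begins 54 mm behind the grasp point. The pads swing forward as they close: fully open they stand 13 mm farther back than shut.
Start: joints at [-1.371, 0.491, 1.559, -0, 1.092, -0.106], TCP at [188.181, -596.007, 303.927] pointing down, gripper open.
Joint ranges: [-3.1, 3.1], [-0.84, 2.19], [0.05, 2.79], [-1.13, 4.28], [0.06, 2.93], [-2.69, 2.69]. Speed limits (rad/s): [2.22, 2.22, 2.79, 3.14, 3.14, 3.14].

## Interface

Orientations are given as a unit quaternion [x, y, z, w].
In Python, from station import env gives the robot as it stands.
- The arm moves only by the tool jog_arm, never from a script. Its argument "motion" is a list of rows, each a list of 6 numbers: the shift along the tool's x, y, z in m, then the turn, a rotation vector about the tool's x, y, z in degrees. A call has 1 to 12 rows; each row shifts and turns the commanded pose from where the row before left it, along the tool's axes as they then stand; what a row does not reach is not made up. A row lasts 1/10 s, in which the tool goes at most 50 mm and 8.59 degrees, less where a joint would pass 70% of its speed; a pose out of reach is approached as far as the arm can. A call is refused whole if a number of a shift passes 0.05 or a number of a turn 8.59, either way. A call with a gripper value outside its range is refused whole. "jaw" is the closure in counts, from 0 (fully open) to 255 (shut), set as the call begins (left out, the last holds). The fingers move at their own pace and stop on an object; the grip force is fixed at half the most. Time passes only in rows, so rows that do not move let the fingers close. It gives the time, the measured TCP pose, the force, the opening and the grip force at its end, in the units of the state.
- env.state(): the state, without advancing time (a new reading comes with each control period).
- env.get_image(name): name is "side" or "top"; returns a dict with "image" (400x640x3 uint8, blue, green, red), "camera_matrix" (3x3 intrinsics, pixels), "extrinsics" (4x4, takes a point from camera to world coordinates). Camera axes: x right, y down, z forward; pixel columns grow to the right and rows downward; lengths in mm; the calibration is good to about 2 mm. A picture is of the moment at which its call begins. There is no depth.
- env.job_done(): hands the job in; it is judged then, once.
Trained networks look in the newest picture that a camera, given by its name, has taken for a name from the list of things; names that differ only in an ending like _2 or _b are one class to them, and where a whole thing is asked for, a point or a joint stands for the part that bears it (a point fixed in the world has none). Each returns a list of dicts, best first, with "p" (0 to 1); they miss things now and then, are a little off and sometimes report something else, mostly with a low value. They report only what shows in the picture. A call takes as long as a camera call. They do not tell look-alikes from the thing itself.
- env.search_frame(camera, query): "rect" ([left, top, right, bottom] in pixels, round what is visible of it).
The state is a dict: "clock": time; "joint_pos": joint angles; "qd": joint speeds; "effort": joint torques, N m; "tool_pos": TCP position; "eef_rot": TCP orientation; "ft_force": force on the tool from outside, world axes, zero at the start; "torque": the same for the moment, N m; "gripper_width": opening from 0.0 (shut) to 1.0 (fully open); "gripper_force": force on a finger pad.
Only numpy, scipy, OpenCV 4.12 (cv2) and the standard library are available. Lean on these libraries where they do the work, as an engineer would, in place of code of your own. Each camera call takes 0.05 s, during which the arm holds its last target. There are 200 camera calls.

## Working session

There is one attempt and no reset: what is moved stays moved. The work goes in short steps, Python scripts to look and compute and a tool call to move; the robot and the scene stay as the last step left them, time stands still between calls to the robot, and variables do not carry over. Pictures are saved under pics/ and viewed, at most 10 in all, crops included, and the job is handed in when it is done.

Besides the shell and the picture viewer there is one more tool, called as name([rows], argument=value, ...), one row to a line, values as JSON. jog_arm: Moves the arm, as the interface text tells. Its arguments: {"type":"object","properties":{"motion":{"type":"array"},"jaw":{"type":"number"}},"required":["motion"]}

```bash
mkdir -p pics; ls; python3 - <<'E'
from station import env
import cv2,numpy as np
for c in("side","top"):
    g=env.get_image(c); cv2.imwrite(f"pics/{c}0.png",g["image"]); print(c,g["camera_matrix"],np.round(g["extrinsics"],4).tolist())
    for q in["large_lid","small_lid","standing_lid","drainer","rack","dropper","cup_open","jar_a","jelly_a"]:
        print(q,[(np.round(d["rect"]).tolist(),round(d["p"],2)) for d in env.search_frame(c,q)][:5])
print(env.state())
E
```

```text
pics
side [[403.04000478   0.         313.08548891]
 [  0.         403.04000478 196.3798414 ]
 [  0.           0.           1.        ]] [[0.9508, -0.0991, 0.2935, 64.9758], [-0.3092, -0.3644, 0.8784, -1313.0172], [0.0199, -0.926, -0.3771, 694.3096], [0.0, 0.0, 0.0, 1.0]]
large_lid []
small_lid [([281.0, 174.0, 294.0, 182.0], 0.61)]
standing_lid [([344.0, 220.0, 356.0, 248.0], 0.66)]
drainer [([294.0, 190.0, 328.0, 223.0], 0.8), ([326.0, 204.0, 331.0, 228.0], 0.48)]
rack [([324.0, 225.0, 380.0, 263.0], 0.95)]
dropper [([324.0, 205.0, 332.0, 226.0], 0.49)]
cup_open [([286.0, 269.0, 321.0, 300.0], 0.73)]
jar_a [([363.0, 208.0, 389.0, 230.0], 0.8), ([375.0, 218.0, 406.0, 246.0], 0.77)]
jelly_a [([289.0, 222.0, 298.0, 238.0], 0.52)]
top [[387.57996435   0.         318.95352293]
 [  0.         387.57996435 194.62752222]
 [  0.           0.           1.        ]] [[-0.0162, -0.9878, 0.155, 315.1301], [-0.9998, 0.0143, -0.0135, 114.0794], [0.0111, -0.1552, -0.9878, 1459.7602], [0.0, 0.0, 0.0, 1.0]]
large_lid [([298.0, 180.0, 323.0, 194.0], 0.77)]
small_lid [([306.0, 224.0, 330.0, 246.0], 0.
[... 491 characters left out ...]
ock': 1.0, 'joint_pos': array([-1.37062902e+00,  4.90890710e-01,  1.55892085e+00, -2.03798138e-05,
        1.09170625e+00, -1.05583532e-01]), 'qd': array([-0.00057841, -0.00056592,  0.0003669 ,  0.00024406, -0.00097833,
       -0.00101428]), 'effort': array([ 2.40792187e-04, -6.18271136e+01, -2.61842752e+01, -1.10459937e-04,
        3.52505494e-04,  6.67721238e-06]), 'tool_pos': array([ 188.15876215, -596.00256957,  303.92552653]), 'eef_rot': array([ 9.88336577e-01,  1.52285286e-01, -7.26357308e-06,  3.78090996e-05]), 'ft_force': array([-0.18885246, -0.54768707, -0.26956543]), 'torque': array([ 0.00359273, -0.02792429, -0.00789506]), 'gripper_force': 0.0, 'gripper_width': 1.0004354177154562}
```

```bash
python3 - <<'E'
import cv2
t=cv2.imread("pics/top0.png")[115:265,240:440]; cv2.imwrite("pics/tc.png",cv2.resize(t,(800,600),interpolation=cv2.INTER_CUBIC))
t=cv2.imread("pics/side0.png")[160:280,260:420]; cv2.imwrite("pics/sc.png",cv2.resize(t,(800,600),interpolation=cv2.INTER_CUBIC))
E
```

```text
(no output)
```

View pics/tc.png

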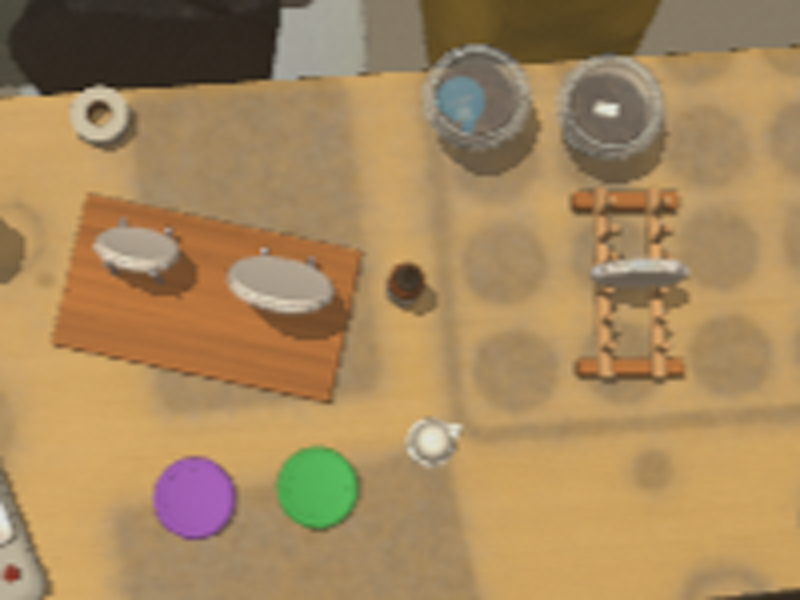

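View pics/sc.png

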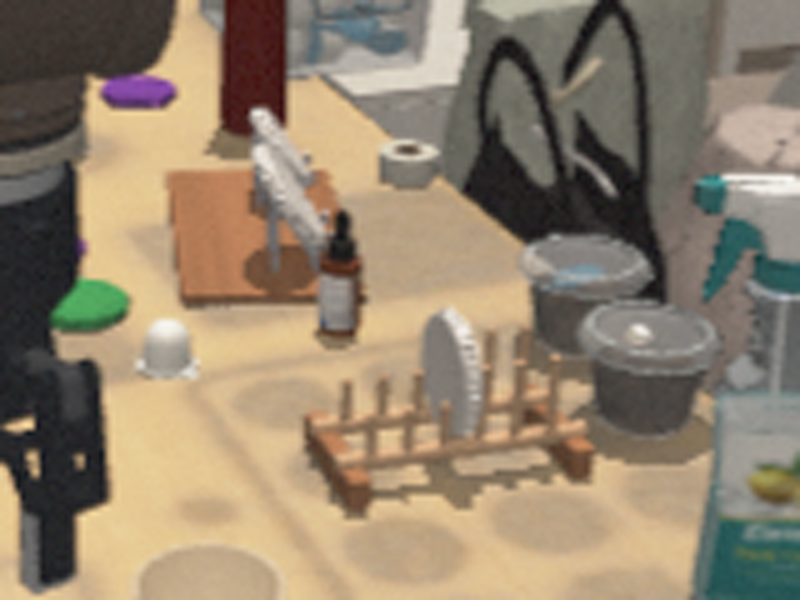

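```bash
cat > h.py <<'E'
import numpy as np,cv2
from scipy.optimize import minimize,least_squares
K={"side":np.array([[403.04,0,313.0855],[0,403.04,196.3798],[0,0,1]]),"top":np.array([[387.58,0,318.9535],[0,387.58,194.6275],[0,0,1]])}
X={"side":np.array([[0.9508,-0.0991,0.2935,64.9758],[-0.3092,-0.3644,0.8784,-1313.0172],[0.0199,-0.926,-0.3771,694.3096]]),
"top":np.array([[-0.0162,-0.9878,0.155,315.1301],[-0.9998,0.0143,-0.0135,114.0794],[0.0111,-0.1552,-0.9878,1459.7602]])}
def proj(c,P):
    p=(np.atleast_2d(P)-X[c][:,3])@X[c][:,:3]@K[c].T; return p[:,:2]/p[:,2:]
def yawm(a): return np.array([[np.cos(a),-np.sin(a),0],[np.sin(a),np.cos(a),0],[0,0,1]])
def disc(c,n,R,t=12):
    n=n/np.linalg.norm(n); a=np.cross(n,[0,1,0.01]); a/=np.linalg.norm(a); b=np.cross(n,a)
    th=np.linspace(0,2*np.pi,60)[:,None]; r=R*(np.cos(th)*a+np.sin(th)*b)
    return np.vstack([c+r+n*t/2,c+r-n*t/2])
S=8
def fill(cam,P,roi):
    x0,y0,x1,y1=roi; m=np.zeros(((y1-y0)*S,(x1-x0)*S),np.uint8)
    q=((proj(cam,P)-[x0,y0]+.5)*S-.5)
    h=cv2.convexHull(q.astype(np.float32)); cv2.fillConvexPoly(m,np.round(h*16).astype(np.int32),255,shift=4)
    return cv2.resize(m,(x1-x0,y1-y0),interpolation=cv2.INTER_AREA)/255.
def white(im,roi):
    x0,y0,x1,y1=roi; p=im[y0:y1,x0:x1].astype(float); sat=(p.max(2)-p.min(2))/(p.max(2)+1)
    return np.clip((0.32-sat)/0.12,0,1)*np.clip((p.max(2)-75)/30,0,1)
ti=.6;u=np.array([-np.sin(ti),0,np.cos(ti)]);nn=np.array([np.cos(ti),0,np.sin(ti)])
def lidc(p,sgn,R):
    M=yawm(p[2]); return np.array([p[0],p[1],0])+M@(np.array([p[3],68*sgn,p[4]])+u*(R+3)+nn*9), M@nn
E
cat > fit.py <<'E'
from h import *
I={c:cv2.imread(f"pics/{c}0.png") for c in K}
cr=lambda c,q:(np.array(q)+.5)/(4 if c=="top" else 5)-.5+([240,115] if c=="top" else [260,160])
B=[("top",(87,193),(75,135,10)),("top",(361,250),(75,-135,10)),("top",(331,402),(-75,-135,10)),("top",(53,344),(-75,135,10)),("side",(168,172),(-75,135,10)),("side",(182,298),(-75,-135,10))]
f=lambda p:np.concatenate([(proj(c,yawm(p[2])@np.array(w)+[p[0],p[1],0])[0]-cr(c,q)) for c,q,w in B])
r=least_squares(f,[600,200,-.2]); print("drainer",r.x,np.round(f(r.x),1))
p0=list(r.x)+[0,20]
rl=[("top",(292,172,328,198),-1,48),("top",(258,168,292,186),1,38),("side",(309,187,328,214),-1,48)]
W=[white(I[c],b) for c,b,_,_ in rl]
def cost(p):
    e=0
    for (c,b,s,R),w in zip(rl,W):
        m=fill(c,disc(*lidc(p,s,R),R),b); e+=((m-w)**2).sum()
    return e+6*(f(p)**2).sum()
best=min((minimize(cost,p0[:3]+[xe,ze],method="Nelder-Mead",options=dict(maxiter=800,initial_simplex=np.array(p0[:3]+[xe,ze])+np.vstack([np.zeros(5),np.diag([6,6,.05,12,12])]))) for xe in(-20,10) for ze in(10,30)),key=lambda r:r.fun)
p=best.x; print(p,best.fun,np.round(f(p),1))
for s,R in((-1,48),(1,38)): print("lid",R,lidc(p,s,R))
# rack
RB=[("top",(572,191),(90,50,0)),("top",(679,190),(90,-50,0)),("top",(576,379),(-90,50,0)),("top",(685,376),(-90,-50,0))]
g=lambda p:np.concatenate([(proj(c,yawm(p[2])@np.array(w)+[p[0],p[1],p[3]])[0]-cr(c,q)) for c,q,w in RB]+[[(p[3]-24)/20]])
r2=least_squares(g,[560,-100,0,24]); print("rack",r2.x,np.round(g(r2.x),1))
rr=[("top",(384,176,414,194)),("side",(342,218,358,250))]
WR=[white(I[c],b) for c,b in rr]
def ld(p): return disc(np.array([p[0],p[1],67.3]),yawm(p[2])@[1,0,0],43)
def cost2(p): return sum(((fill(c,ld(p),b)-w)**2).sum() for (c,b),w in zip(rr,WR))
b2=minimize(cost2,r2.x[:3],method="Nelder-Mead",options=dict(initial_simplex=r2.x[:3]+np.vstack([np.zeros(3),np.diag([6,6,.08])])));print("standing lid",b2.x,b2.fun)
q=r2.x[:3].copy(); 
# overlay
out=[]
def ov(c,roi,k,hulls,pts):
    x0,y0,x1,y1=roi; im=cv2.resize(I[c][y0:y1,x0:x1],None,fx=k,fy=k,interpolation=cv2.INTER_CUBIC)
    T=lambda P:np.round((proj(c,P)-[x0,y0]+.5)*k-.5).astype(np.int32)
    for h in hulls: cv2.polylines(im,[cv2.convexHull(T(h))],True,(0,0,255),1)
    for a in pts:
        for t in T(a): cv2.circle(im,tuple(int(v) for v in t),2,(255,0,0),-1)
    return im
L=[disc(*lidc(p,s,R),R) for s,R in((-1,48),(1,38))]
tips=np.array([[x,y,60 if x<0 else 85] for x in(-65,-39,-13,13,39,65) for y in(-25,25)])@yawm(q[2]).T+[q[0],q[1],0]
a=ov("top",(252,164,332,216),5,L,[]);b=ov("side",(290,174,340,226),6,L,[])
c=ov("top",(376,156,418,216),6,[ld(b2.x)],[tips]);d=ov("side",(318,204,384,266),6,[ld(b2.x)],[tips])
cv=np.zeros((640,800,3),np.uint8)
for im,(x,y) in((a,(0,0)),(b,(400,0)),(c,(0,265)),(d,(400,265))):
    h=min(im.shape[0],640-y);w=min(im.shape[1],800-x); cv[y:y+h,x:x+w]=im[:h,:w]
cv2.imwrite("pics/ov1.png",cv[:600])
E
python3 fit.py
```

```text
drainer [ 5.66048447e+02  1.97051153e+02 -2.19927855e-01] [ 0.1  0.   0.7 -0.1  0.3  0.3 -0.4  0.3 -0.1 -1.1  0.5 -1.2]
[ 5.66108420e+02  1.97634226e+02 -2.22250723e-01  3.91376481e+01
  1.26642605e+01] 177.31424961493215 [ 0.  -0.   0.6  0.   0.1  0.4 -0.5  0.2 -0.  -1.1  0.3 -1.2]
lid 48 (array([568.45133787, 127.39004722,  59.83815908]), array([ 0.8050355 , -0.18192505,  0.56464247]))
lid 38 (array([603.93675595, 258.80034824,  51.58480293]), array([ 0.8050355 , -0.18192505,  0.56464247]))
rack [ 5.71289134e+02 -1.98922093e+02 -1.52248320e-02  2.47422657e+01] [ 0.1 -0.3 -0.4  0.   0.4 -0.3 -0.1  0.5  0. ]
standing lid [ 5.71738322e+02 -1.99710239e+02 -1.94221015e-02] 44.020512607434895
```

View pics/ov1.png

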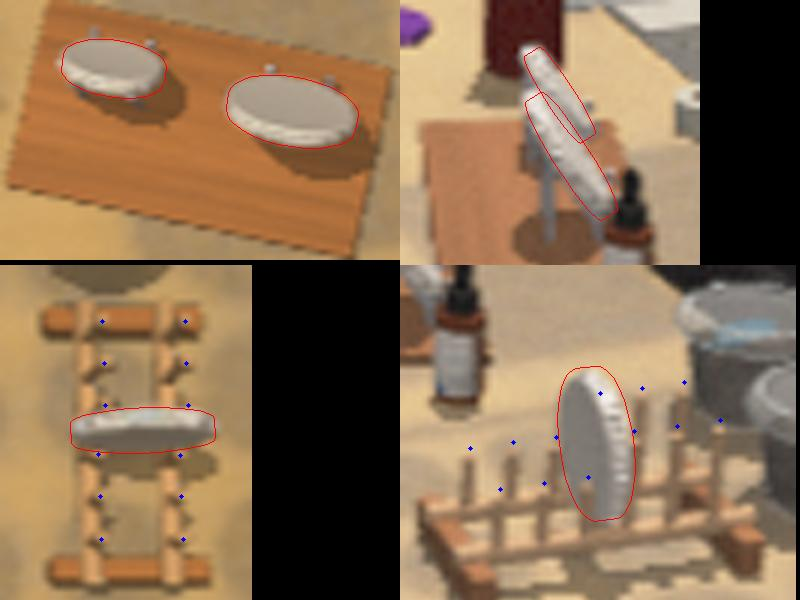

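The top crop shows the large white lid on the right easel (280,284), the small white lid on the left easel (137,249), and the standing lid in the rack (640,272). In the side view the tall tines are on the rack's far side.

Things that could be taken for the small lid are the purple disc (195,497), the green disc (318,487), the white ring (101,115) and the large lid. By description I choose the white leaning discs. The overlay outlines fit them, though the side camera sits about 1 px off vertically, so I'll refit with that offset.

```bash
sed -i 's/^X=/K["side"][0,2]-=0.3; K["side"][1,2]+=1.2\nX=/' h.py; python3 fit.py
cat > plan.py <<'E'
import sys,json
from h import *
from scipy.spatial.transform import Rotation as Ro
from scipy.linalg import logm
from station import env
def rot(y,z):
    y=np.array(y)/np.linalg.norm(y); z=np.array(z)-np.dot(z,y)*y; z/=np.linalg.norm(z); return np.column_stack([np.cross(y,z),y,z])
def go(pos,R,n):
    s=env.state(); R0=Ro.from_quat(s["eef_rot"]).as_matrix()
    T=np.eye(4); T[:3,:3]=R0.T@R; T[:3,3]=R0.T@(np.array(pos)-s["tool_pos"])
    L=np.real(logm(T)); v=L[:3,3]/1000; w=np.degrees([L[2,1],L[0,2],L[1,0]])
    print("t",round(s["clock"],2),"tcp",s["tool_pos"].round(1),"F",s["ft_force"].round(1),"w",round(s["gripper_width"],3),"gf",round(s["gripper_force"],1),"j",s["joint_pos"].round(2))
    print("n",n,"row",np.append(v/n,0*v)[:3].round(4),(w/n).round(2),"total mm",(v*1e3).round(1),w.round(2))
E
python3 - <<'E'
from plan import *
go([540,-250,300],rot([1,-.5,0],[0,0,-1]),12)
E
```

```text
drainer [ 5.66626553e+02  1.97683638e+02 -2.21650903e-01] [-0.  -0.1  0.5 -0.1  0.1  0.2 -0.6  0.1 -0.2  0.   0.2 -0.1]
[ 5.66588943e+02  1.97787066e+02 -2.23616808e-01  3.84121864e+01
  1.85749677e+01] 156.57057209724317 [ 0.  -0.2  0.5 -0.1 -0.   0.3 -0.6 -0.  -0.2  0.   0.1 -0.1]
lid 48 (array([568.1285005 , 127.70062946,  65.7488663 ]), array([ 0.80478622, -0.18302463,  0.56464247]))
lid 38 (array([603.79340307, 259.06233179,  57.49551015]), array([ 0.80478622, -0.18302463,  0.56464247]))
rack [ 5.71289134e+02 -1.98922093e+02 -1.52248320e-02  2.47422657e+01] [ 0.1 -0.3 -0.4  0.   0.4 -0.3 -0.1  0.5  0. ]
standing lid [ 5.72857043e+02 -1.98788145e+02 -1.15001948e-02] 37.89889777733837
t 1.0 tcp [ 188.2 -596.   303.9] F [-0.2 -0.5 -0.3] w 1.0 gf 0.0 j [-1.37  0.49  1.56 -0.    1.09 -0.11]
n 12 row [ 0.0421 -0.003   0.0003] [ 0.    0.   -3.83] total mm [505.7 -35.7   3.9] [  0.     0.   -45.92]
```

jog_arm([
  [0.042, -0.003, 0, 0, 0, -3.83],
  [0.042, -0.003, 0, 0, 0, -3.83],
  [0.042, -0.003, 0, 0, 0, -3.83],
  [0.042, -0.003, 0, 0, 0, -3.83],
  [0.042, -0.003, 0, 0, 0, -3.83],
  [0.042, -0.003, 0, 0, 0, -3.83],
  [0.042, -0.003, 0, 0, 0, -3.83],
  [0.042, -0.003, 0, 0, 0, -3.83],
  [0.042, -0.003, 0, 0, 0, -3.83],
  [0.042, -0.003, 0, 0, 0, -3.83],
  [0.042, -0.003, 0, 0, 0, -3.83],
  [0.042, -0.003, 0, 0, 0, -3.83],
], jaw=120)

```text
clock: 2.2
tool_pos: [550.7, -261.1, 303.9]
eef_rot: [0.85, 0.527, 0.0, 0.0]
ft_force: [1.5, -1.1, -0.1]
gripper_width: 0.534
gripper_force: 0.0
```

```bash
cat >> plan.py <<'E'
YD=-.2236; ML=yawm(YD); RL=rot(ML@nn,-ML@u); UL=ML@u
CL=np.array([568.1,127.7,64.]); CS=np.array([603.8,259.1,56.])
E
python3 - <<'E'
from plan import *
go(CL+UL*(33+54+60),RL,12)
E
```

```text
t 2.2 tcp [ 550.7 -261.1  303.9] F [ 1.5 -1.1 -0.1] w 0.534 gf 0.0 j [-0.55  0.47  1.6  -0.    1.07 -0.09]
n 12 row [ 0.03  -0.019  0.005] [-2.85  0.34 -1.09] total mm [ 360.3 -227.8   60.1] [-34.2    4.07 -13.14]
```

jog_arm([
  [0.03, -0.019, 0.005, -2.85, 0.34, -1.09],
  [0.03, -0.019, 0.005, -2.85, 0.34, -1.09],
  [0.03, -0.019, 0.005, -2.85, 0.34, -1.09],
  [0.03, -0.019, 0.005, -2.85, 0.34, -1.09],
  [0.03, -0.019, 0.005, -2.85, 0.34, -1.09],
  [0.03, -0.019, 0.005, -2.85, 0.34, -1.09],
  [0.03, -0.019, 0.005, -2.85, 0.34, -1.09],
  [0.03, -0.019, 0.005, -2.85, 0.34, -1.09],
  [0.03, -0.019, 0.005, -2.85, 0.34, -1.09],
  [0.03, -0.019, 0.005, -2.85, 0.34, -1.09],
  [0.03, -0.019, 0.005, -2.85, 0.34, -1.09],
  [0.03, -0.019, 0.005, -2.85, 0.34, -1.09],
])

```text
clock: 3.4
tool_pos: [500.5, 88.9, 215.3]
eef_rot: [0.769, 0.587, 0.15, 0.204]
ft_force: [0.6, -0.2, 0.3]
gripper_width: 0.534
gripper_force: 0.0
```

```bash
python3 - <<'E'
from plan import *
go(CL+UL*(33+54+60),RL,4)
go(CL+UL*(33+54),RL,6)
I={}
s=env.state();R0=Ro.from_quat(s["eef_rot"]).as_matrix();t=s["tool_pos"]
P=np.array([t+R0@[0,0,54],t+R0@[0,0,114]]); 
out=[]
for c,(x0,y0,x1,y1) in (("top",(270,160,350,240)),("side",(280,150,360,230))):
    im=env.get_image(c)["image"]; cv2.imwrite(f"pics/{c}1.png",im)
    z=cv2.resize(im[y0:y1,x0:x1],None,fx=5,fy=5,interpolation=cv2.INTER_CUBIC)
    for h in (disc(CL,ML@nn,48),): cv2.polylines(z,[cv2.convexHull(np.round((proj(c,h)-[x0,y0]+.5)*5).astype(np.int32))],True,(0,0,255),1)
    for a in proj(c,P): cv2.circle(z,tuple(int(v) for v in (a-[x0,y0]+.5)*5),3,(255,0,0),-1)
    out.append(z)
cv2.imwrite("pics/pg.png",np.hstack(out))
E
```

```text
t 3.4 tcp [500.5  88.9 215.3] F [ 0.6 -0.2  0.3] w 0.534 gf 0.0 j [ 0.12  0.4   2.14 -1.    0.23  1.33]
n 4 row [ 0.0131 -0.0096  0.0028] [-1.26  0.47 -0.5 ] total mm [ 52.3 -38.6  11. ] [-5.05  1.88 -1.99]
t 3.4 tcp [500.5  88.9 215.3] F [ 0.6 -0.2  0.3] w 0.534 gf 0.0 j [ 0.12  0.4   2.14 -1.    0.23  1.33]
n 6 row [ 0.0089 -0.006   0.0118] [-0.84  0.31 -0.33] total mm [ 53.3 -35.9  71. ] [-5.05  1.88 -1.99]
```

View pics/pg.png

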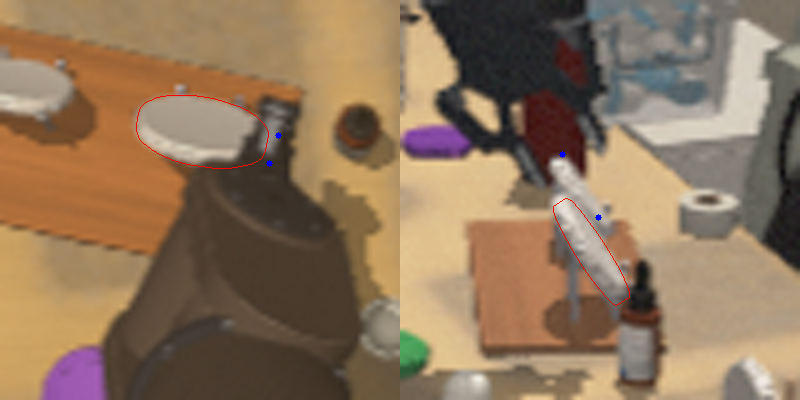

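The close crops confirm the gripper is near the white large lid: red outline at (200,130) in the top half and (590,250) in the side half. The wrist is close to its singularity (j5 = 0.23, j4 near its limit), so I'll identify the kinematics before going on.

```bash
cat > kin.py <<'E'
import numpy as np
from scipy.spatial.transform import Rotation as Ro
from scipy.optimize import least_squares
z=lambda a:Ro.from_euler("z",a).as_matrix(); y=lambda a:Ro.from_euler("y",a).as_matrix()
LO=np.array([-3.1,-.84,.05,-1.13,.06,-2.69]);HI=np.array([3.1,2.19,2.79,4.28,2.93,2.69])
E=np.array
def fk(q,k,s4=1,s6=1,c=np.pi/2):
    H,o,L1,a,L2,L3=k
    A=z(q[0]); F=A@y(q[1]+q[2]); W=F@z(s4*q[3])@y(q[4])
    return A@E([0,o,H])+A@y(q[1])@E([0,0,L1])+F@E([a,0,L2])+W@E([0,0,L3]), W@z(s6*q[5]+c)
E
python3 - <<'E'
from kin import *
from station import env
s=env.state()
D=[([-1.37062902,.490890710,1.55892085,0,1.09170625,-.105583532],[188.159,-596.003,303.926],[.988336577,.152285286,0,0]),(s["joint_pos"],s["tool_pos"],s["eef_rot"])]
print(s["joint_pos"],s["tool_pos"],s["eef_rot"])
for s4 in(1,-1):
  for s6 in(1,-1):
    for c in(np.pi/2,-np.pi/2,0,np.pi):
      e=[np.degrees((Ro.from_matrix(fk(q,[0]*6,s4,s6,c)[1]).inv()*Ro.from_quat(r)).magnitude()) for q,_,r in D]
      if max(e)<20: print(s4,s6,c,e)
f=lambda k:np.concatenate([fk(q,k)[0]-p for q,p,_ in D]+[[(k[3])/50,(k[0]-150)/50]])
r=least_squares(f,[150,60,400,0,400,200]);print(r.x.round(1),r.fun.round(2))
E
```

```text
[ 0.11674748  0.39902106  2.1407629  -1.00082698  0.22984949  1.32497097] [500.23789466  89.75451809 214.93904171] [0.76899234 0.58716935 0.14939917 0.20386961]
1 1 1.5707963267948966 [np.float64(0.004321891881092804), np.float64(9.408207625024576e-15)]
[187.6  65.6 590.   40.9 408.1 179.6] [-0.28 -0.02 -0.06  0.04  0.29  0.04  0.82  0.75]
```

```bash
cat >> kin.py <<'E'
KP=[187.6,65.6,590.,40.9,408.1,179.6]
def ik(p,R,n=60,seed=0):
    rng=np.random.default_rng(seed); S=[]
    for i in range(n):
        def f(q):
            a,b=fk(q,KP); return np.r_[(a-p)/200,Ro.from_matrix(b.T@R).as_rotvec()]
        r=least_squares(f,rng.uniform(LO,HI),bounds=(LO,HI))
        if r.cost<1e-6 and not any(np.abs(r.x-x).max()<.05 for x in S): S.append(r.x)
    return S
E
cat > ikt.py <<'E'
from plan import *; import kin
RR=rot(yawm(-.013)@[1,0,0],[0,0,-1])
T={}
for nm,C,h in(("large",CL,33),("small",CS,23)):
    for up in(0,60): T[nm+str(up)]=(C+UL*(h+54+up),RL)
for nm,zz in(("tall",160),("tallup",270),): T[nm]=(np.array([571+52,-199,zz]),RR)
T["short"]=(np.array([571-52,-199,139]),RR)
F=np.diag([-1,-1,1])
for k,(p,R) in T.items():
    for fl in(0,1):
        for q in kin.ik(p,R@F if fl else R,30): print(k,fl,q.round(2))
E
python3 ikt.py
```

```text
large0 0 [0.22 0.59 2.16 4.13 0.29 2.55]
large0 1 [ 0.22  0.59  2.16  4.13  0.29 -0.6 ]
tall 0 [-0.41  0.69  1.62 -0.    0.84 -0.4 ]
tallup 0 [-0.41  0.56  1.52 -0.    1.06 -0.4 ]
short 0 [-0.48  0.61  1.88 -0.    0.64 -0.47]
short 1 [-0.48  0.61  1.88  0.    0.64  2.67]
```

```bash
cat > ikt2.py <<'E'
from plan import *; import kin
F=np.diag([-1,-1,1])
def tgt(C,h,up,phi):
    Rn=Ro.from_rotvec((ML@nn)*np.radians(phi)).as_matrix(); d=Rn@UL
    return C+d*(h+54)+UL*up, Rn@RL
if __name__=="__main__":
  for nm,C,h in(("L",CL,33),("S",CS,26)):
    for up in(0,50):
      for phi in(-40,-20,0,20,40):
        p,R=tgt(C,h,up,phi)
        for fl in(0,1):
            for q in kin.ik(p,R@F if fl else R,40): print(nm,up,phi,fl,q.round(2),"marg",np.minimum(q-kin.LO,kin.HI-q).min().round(2))
E
time python3 ikt2.py
```

```text
L 0 -40 0 [ 0.46  0.78  1.83 -1.11  1.04  1.77] marg 0.02
L 0 -40 1 [ 0.46  0.78  1.83 -1.11  1.04 -1.37] marg 0.02
L 0 0 0 [0.22 0.59 2.16 4.13 0.29 2.55] marg 0.14
L 0 0 1 [ 0.22  0.59  2.16  4.13  0.29 -0.6 ] marg 0.15
L 0 20 0 [ 0.01  0.6   2.25  2.6   0.42 -2.45] marg 0.24
L 0 20 1 [0.01 0.6  2.25 2.6  0.42 0.7 ] marg 0.36
L 0 40 0 [-0.19  0.69  2.26  2.05  0.79 -2.17] marg 0.52
L 0 40 1 [-0.19  0.69  2.26  2.05  0.79  0.97] marg 0.53
L 50 -40 0 [ 0.5   0.7   1.87 -1.07  1.07  1.73] marg 0.06
L 50 -40 1 [ 0.5   0.7   1.87 -1.07  1.07 -1.41] marg 0.06
L 50 20 0 [ 0.03  0.49  2.29  2.53  0.35 -2.35] marg 0.29
L 50 20 1 [0.03 0.49 2.29 2.53 0.35 0.79] marg 0.29
L 50 40 0 [-0.19  0.58  2.31  2.    0.76 -2.1 ] marg 0.48
L 50 40 1 [-0.19  0.58  2.31  2.    0.76  1.04] marg 0.48
S 0 -40 0 [ 0.6   0.89  1.55 -0.94  1.2   1.65] marg 0.19
S 0 -40 1 [ 0.6   0.89  1.55 -0.94  1.2  -1.49] marg 0.19
S 0 -20 0 [ 0.55  0.77  1.75 -1.07  0.78  1.73] marg 0.06
S 0 -20 1 [ 0.55  0.77  1.75 -1.07  0.78 -1.41] marg 0.06
S 0 20 0 [ 0.29  0.67  2.07  3.01  0.28 -2.6 ] marg 0.09
S 0 20 1 [0.29 0.67 2.07 3.01 0.28 0.54] marg 0.22
S 0 40 0 [ 0.12  0.74  2.13  2.32  0.68 -2.13] marg 0.56
S 0 40 1 [0.12 0.74 2.13 2.32 0.68 1.01] marg 0.62
S 50 -40 0 [ 0.64  0.82  1.59 -0.91  1.23  1.63] marg 0.22
S 50 -40 1 [ 0.64  0.82  1.59 -0.91  1.23 -1.51] marg 0.22
S 50 -20 0 [ 0.58  0.69  1.78 -1.01  0.82  1.69] marg 0.12
S 50 -20 1 [ 0.58  0.69  1.78 -1.01  0.82 -1.45] marg 0.12
S 50 20 0 [ 0.32  0.58  2.1   3.06  0.22 -2.62] marg 0.07
S 50 20 1 [0.32 0.58 2.1  3.06 0.22 0.52] marg 0.16
S 50 40 0 [ 0.14  0.64  2.18  2.3   0.64 -2.07] marg 0.58
S 50 40 1 [0.14 0.64 2.18 2.3  0.64 1.07] marg 0.58
real	0m19.663s
user	0m20.183s
sys	0m0.039s
```

```bash
cat >> kin.py <<'E'
def ikn(p,R,q0):
    f=lambda q:np.r_[(fk(q,KP)[0]-p)/200,Ro.from_matrix(fk(q,KP)[1].T@R).as_rotvec()]
    r=least_squares(f,np.clip(q0,LO+1e-3,HI-1e-3),bounds=(LO,HI)); return r.x,r.cost
def jpath(wps,ns):
    Q=[wps[0]]
    for a,b,n in zip(wps,wps[1:],ns): Q+=[a+(b-a)*i/n for i in range(1,n+1)]
    return Q
def rows(Q):
    out=[]; 
    P,R=fk(Q[0],KP)
    for q in Q[1:]:
        p,r=fk(q,KP); row=np.r_[(R.T@(p-P)/1000).round(3),np.degrees(Ro.from_matrix(R.T@r).as_rotvec()).round(1)]
        out.append(row.tolist()); P=P+R@row[:3]*1000; R=R@Ro.from_rotvec(np.radians(row[3:])).as_matrix()
    return out
def refit(D):
    global KP
    f=lambda k:np.concatenate([fk(q,k)[0]-p for q,p,_ in D]); KP[:]=list(least_squares(f,KP).x)
E
cat > p1.py <<'E'
from plan import *; import kin; from kin import fk,KP,ikn
from ikt2 import tgt,F
q0=env.state()["joint_pos"]
p,R=tgt(CL,38,0,30); qa,c=ikn(p,R@F,[-.1,.65,2.26,2.3,.6,.85]); print("grasp",qa.round(3),c)
p,R=tgt(CL,38,50,30); qb,c=ikn(p,R@F,qa); print("pre",qb.round(3),c)
qm=np.array([0,.3,1.95,.6,.8,.6])
Q=kin.jpath([q0,qm,qb],[12,12])
for i,q in enumerate(Q[::3]):
    a,b=fk(q,KP); print(i*3,a.round(),"tip",(a+b@[0,0,73]).round(),"yz",b[:,1].round(2))
for r in kin.rows(Q): print(r,",")
print("max",np.abs(kin.rows(Q)).max(0),"dq",np.abs(np.diff(Q,axis=0)).max(0).round(3))
E
python3 p1.py
```

```text
grasp [-0.101  0.63   2.274  2.265  0.603  0.893] 1.9953602079960063e-25
pre [-0.091  0.517  2.316  2.19   0.558  0.993] 7.908775805321511e-25
0 [500.  90. 215.] tip [535.  80. 151.] yz [ 0.84 -0.23  0.49]
3 [496.  72. 228.] tip [523.  60. 161.] yz [ 0.79 -0.47  0.4 ]
6 [488.  77. 241.] tip [506.  70. 170.] yz [ 0.71 -0.66  0.24]
9 [486. 102. 263.] tip [498. 111. 191.] yz [ 0.62 -0.78  0.  ]
12 [497. 138. 302.] tip [509. 168. 236.] yz [ 0.56 -0.79 -0.25]
15 [497. 156. 271.] tip [515. 197. 214.] yz [ 0.16 -0.83 -0.54]
18 [501. 154. 243.] tip [529. 198. 191.] yz [-0.28 -0.65 -0.71]
21 [501. 133. 210.] tip [538. 172. 160.] yz [-0.65 -0.28 -0.71]
24 [487.  99. 171.] tip [529. 127. 119.] yz [-0.8   0.18 -0.56]
[-0.008, 0.004, -0.003, 1.3, -1.9, 4.7] ,
[-0.006, 0.003, -0.004, 1.8, -1.4, 4.6] ,
[-0.004, 0.001, -0.003, 2.3, -1.1, 4.6] ,
[-0.002, -0.0, -0.005, 2.7, -0.5, 4.3] ,
[-0.001, -0.002, -0.005, 3.1, -0.1, 4.2] ,
[0.002, -0.002, -0.006, 3.5, 0.5, 4.0] ,
[0.004, -0.005, -0.006, 3.7, 1.0, 3.8] ,
[0.007, -0.005, -0.008, 4.1, 1.7, 3.4] ,
[0.008, -0.007, -0.008, 4.2, 2.2, 3.2] ,
[0.011, -0.007, -0.008, 4.3, 2.8, 2.7] ,
[0.013, -0.009, -0.009, 4.5, 3.4, 2.5] ,
[0.015, -0.01, -0.01, 4.5, 3.9, 2.0] ,
[-0.0, -0.004, 0.013, 3.1, 3.0, 8.8] ,
[-0.002, -0.001, 0.011, 2.8, 2.7, 9.1] ,
[-0.002, 0.001, 0.01, 2.5, 2.7, 9.3] ,
[-0.001, 0.004, 0.009, 2.1, 2.5, 9.5] ,
[-0.001, 0.006, 0.007, 1.9, 2.6, 9.6] ,
[0.001, 0.009, 0.006, 1.5, 2.6, 9.8] ,
[0.002, 0.01, 0.004, 1.2, 2.7, 9.8] ,
[0.004, 0.012, 0.004, 1.0, 2.8, 9.9] ,
[0.007, 0.013, 0.002, 0.8, 2.9, 10.0] ,
[0.009, 0.013, 0.002, 0.6, 3.2, 9.9] ,
[0.012, 0.014, 0.0, 0.5, 3.4, 9.9] ,
[0.014, 0.013, 0.0, 0.4, 3.5, 9.9] ,
max [ 0.015  0.014  0.013  4.5    3.9   10.   ] dq [0.01  0.018 0.031 0.133 0.048 0.06 ]
```

jog_arm([
  [-0.008, 0.004, -0.003, 1.3, -1.9, 4.7],
  [-0.006, 0.003, -0.004, 1.8, -1.4, 4.6],
  [-0.004, 0.001, -0.003, 2.3, -1.1, 4.6],
  [-0.002, 0, -0.005, 2.7, -0.5, 4.3],
  [-0.001, -0.002, -0.005, 3.1, -0.1, 4.2],
  [0.002, -0.002, -0.006, 3.5, 0.5, 4.0],
  [0.004, -0.005, -0.006, 3.7, 1.0, 3.8],
  [0.007, -0.005, -0.008, 4.1, 1.7, 3.4],
  [0.008, -0.007, -0.008, 4.2, 2.2, 3.2],
  [0.011, -0.007, -0.008, 4.3, 2.8, 2.7],
  [0.013, -0.009, -0.009, 4.5, 3.4, 2.5],
  [0.015, -0.01, -0.01, 4.5, 3.9, 2.0],
])

```text
clock: 4.7
tool_pos: [497.8, 136.7, 303.1]
eef_rot: [0.935, 0.271, 0.145, -0.178]
ft_force: [-0.0, 0.3, -0.6]
gripper_width: 0.529
gripper_force: 0.0
```

```bash
cat > p2.py <<'E'
from plan import *; import kin; from kin import fk,KP,ikn
from ikt2 import tgt,F
s=env.state(); q0=s["joint_pos"]; print(q0.round(3))
D=[([-1.37062902,.490890710,1.55892085,0,1.09170625,-.105583532],[188.159,-596.003,303.926],0),([ 0.11674748,0.39902106,2.1407629,-1.00082698,0.22984949,1.32497097],[500.23789466,89.75451809,214.93904171],0),(q0,s["tool_pos"],0)]
print("fkerr",(fk(q0,KP)[0]-s["tool_pos"]).round(1)); kin.refit(D); print(np.round(KP,1),[(fk(q,KP)[0]-p).round(2) for q,p,_ in D])
p,R=tgt(CL,38,50,30); qb,c=ikn(p,R@F,[-.1,.5,2.3,2.2,.56,1]); print("pre",qb.round(3),c)
Q=kin.jpath([q0,qb],[16])
r=kin.rows(Q); print(r[:8]);print(r[8:]); print(np.abs(r).max(0))
E
python3 p2.py
```

```text
[-0.01   0.298  1.951  0.611  0.805  0.585]
fkerr [-0.5 -1.5  0.2]
[196.7  65.9 586.8  43.1 411.  182.6] [array([ 0.,  0., -0.]), array([ 0., -0.,  0.]), array([ 0., -0.,  0.])]
pre [-0.096  0.519  2.315  2.186  0.559  0.993] 6.324694560075528e-19
[[-0.001, -0.003, 0.01, 2.3, 2.2, 6.6], [-0.001, -0.002, 0.009, 2.1, 2.2, 6.7], [-0.001, -0.0, 0.008, 2.0, 2.0, 6.9], [-0.001, 0.001, 0.008, 1.8, 2.0, 7.0], [-0.002, 0.003, 0.006, 1.6, 1.9, 7.1], [-0.0, 0.004, 0.006, 1.4, 2.0, 7.2], [-0.001, 0.006, 0.005, 1.2, 1.9, 7.3], [0.001, 0.006, 0.004, 1.1, 1.9, 7.3]]
[[0.002, 0.008, 0.004, 0.9, 2.0, 7.4], [0.002, 0.008, 0.003, 0.8, 2.0, 7.4], [0.004, 0.01, 0.002, 0.7, 2.2, 7.4], [0.005, 0.009, 0.002, 0.5, 2.2, 7.4], [0.007, 0.01, 0.001, 0.4, 2.3, 7.5], [0.008, 0.011, 0.001, 0.4, 2.5, 7.4], [0.01, 0.01, 0.001, 0.3, 2.6, 7.4], [0.01, 0.01, -0.0, 0.3, 2.7, 7.4]]
[0.01  0.011 0.01  2.3   2.7   7.5  ]
```

Tracking works, so I'm continuing.

jog_arm([
  [-0.001, -0.003, 0.01, 2.3, 2.2, 6.6],
  [-0.001, -0.002, 0.009, 2.1, 2.2, 6.7],
  [-0.001, 0, 0.008, 2.0, 2.0, 6.9],
  [-0.001, 0.001, 0.008, 1.8, 2.0, 7.0],
  [-0.002, 0.003, 0.006, 1.6, 1.9, 7.1],
  [0, 0.004, 0.006, 1.4, 2.0, 7.2],
  [-0.001, 0.006, 0.005, 1.2, 1.9, 7.3],
  [0.001, 0.006, 0.004, 1.1, 1.9, 7.3],
])

```text
clock: 5.5
tool_pos: [502.2, 151.4, 243.1]
eef_rot: [0.899, -0.212, 0.129, -0.362]
ft_force: [0.4, 0.7, -0.1]
gripper_width: 0.532
gripper_force: 0.0
```

jog_arm([
  [0.002, 0.008, 0.004, 0.9, 2.0, 7.4],
  [0.002, 0.008, 0.003, 0.8, 2.0, 7.4],
  [0.004, 0.01, 0.002, 0.7, 2.2, 7.4],
  [0.005, 0.009, 0.002, 0.5, 2.2, 7.4],
  [0.007, 0.01, 0.001, 0.4, 2.3, 7.5],
  [0.008, 0.011, 0.001, 0.4, 2.5, 7.4],
  [0.01, 0.01, 0.001, 0.3, 2.6, 7.4],
  [0.01, 0.01, 0, 0.3, 2.7, 7.4],
  [0, 0, 0, 0, 0, 0],
])

```text
clock: 6.4
tool_pos: [485.1, 97.1, 169.4]
eef_rot: [-0.636, 0.675, -0.072, 0.367]
ft_force: [0.3, 0.1, -0.1]
gripper_width: 0.533
gripper_force: 0.0
```

```bash
cat >> plan.py <<'E'
def shot(name,discs=(),pts=(),rois=(("top",(270,160,350,240)),("side",(280,150,360,230)))):
    out=[]
    for c,(x0,y0,x1,y1) in rois:
        im=env.get_image(c)["image"]; cv2.imwrite(f"pics/{c}_{name}",im)
        k=400//(x1-x0); z=cv2.resize(im[y0:y1,x0:x1],None,fx=k,fy=k,interpolation=cv2.INTER_CUBIC)
        for h in discs: cv2.polylines(z,[cv2.convexHull(np.round((proj(c,h)-[x0,y0]+.5)*k).astype(np.int32))],True,(0,0,255),1)
        for a in (proj(c,np.array(pts)) if len(pts) else []): cv2.circle(z,tuple(int(v) for v in (a-[x0,y0]+.5)*k),3,(255,0,0),-1)
        out.append(z)
    cv2.imwrite("pics/"+name,np.hstack(out))
E
python3 - <<'E'
from plan import *
from ikt2 import tgt,F
p,R=tgt(CL,38,50,30); go(p,R@F,3)
p,R=tgt(CL,38,0,30); go(p,R@F,6)
s=env.state();R0=Ro.from_quat(s["eef_rot"]).as_matrix()
shot("pg2.png",[disc(CL,ML@nn,48)],[s["tool_pos"]+R0@[0,0,a] for a in(54,73,104)])
E
```

```text
t 6.4 tcp [485.1  97.1 169.4] F [ 0.3  0.1 -0.1] w 0.533 gf 0.0 j [-0.1   0.52  2.32  2.2   0.55  0.98]
n 3 row [-0.0008 -0.0006  0.0001] [ 0.03 -0.22  0.02] total mm [-2.3 -1.7  0.4] [ 0.08 -0.65  0.07]
t 6.4 tcp [485.1  97.1 169.4] F [ 0.3  0.1 -0.1] w 0.533 gf 0.0 j [-0.1   0.52  2.32  2.2   0.55  0.98]
n 6 row [ 0.0037 -0.0003  0.0073] [ 0.01 -0.11  0.01] total mm [22.4 -1.7 43.9] [ 0.08 -0.65  0.07]
```

View pics/pg2.png

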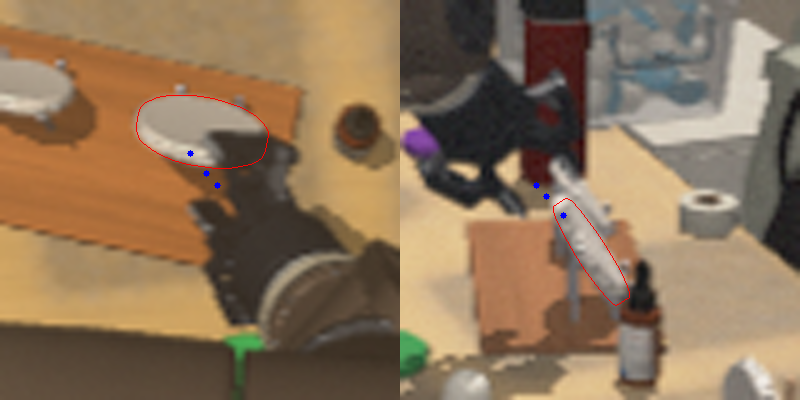

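The view shows the open fingers on either side of the lid's plane at (205,175), above its rim, so I can go in and close.

jog_arm([
  [0.0037, -0.0003, 0.0073, 0, -0.1, 0],
  [0.0037, -0.0003, 0.0073, 0, -0.1, 0],
  [0.0037, -0.0003, 0.0073, 0, -0.1, 0],
  [0.0037, -0.0003, 0.0073, 0, -0.1, 0],
  [0.0037, -0.0003, 0.0073, 0, -0.1, 0],
  [0.0037, -0.0003, 0.0073, 0, -0.1, 0],
  [0, 0, 0, 0, 0, 0],
])

```text
clock: 7.2
tool_pos: [514.5, 94.2, 129.3]
eef_rot: [-0.637, 0.672, -0.067, 0.371]
ft_force: [-0.2, -0.5, -1.4]
gripper_width: 0.53
gripper_force: 0.0
```

jog_arm([
  [0, 0, 0, 0, 0, 0],
  [0, 0, 0, 0, 0, 0],
  [0, 0, 0, 0, 0, 0],
  [0, 0, 0, 0, 0, 0],
  [0, 0, 0, 0, 0, 0],
  [0, 0, 0, 0, 0, 0],
  [0, 0, 0, 0, 0, 0],
  [0, 0, 0, 0, 0, 0],
], jaw=255)

```text
clock: 8.0
tool_pos: [513.3, 95.9, 131.3]
eef_rot: [-0.638, 0.671, -0.067, 0.373]
ft_force: [-3.8, 13.8, 6.1]
gripper_width: 0.129
gripper_force: 69.3
```

jog_arm([
  [-0.0025, 0, -0.0043, 0, 0, 0],
  [-0.0025, 0, -0.0043, 0, 0, 0],
  [-0.0025, 0, -0.0043, 0, 0, 0],
  [-0.0025, 0, -0.0043, 0, 0, 0],
  [-0.005, 0, -0.0087, 0, 0, 0],
  [-0.005, 0, -0.0087, 0, 0, 0],
  [-0.005, 0, -0.0087, 0, 0, 0],
  [-0.005, 0, -0.0087, 0, 0, 0],
  [0, 0, 0, 0, 0, 0],
])

```text
clock: 8.9
tool_pos: [480.4, 101.8, 181.1]
eef_rot: [-0.637, 0.672, -0.068, 0.371]
ft_force: [-0.6, -0.4, 0.4]
gripper_width: 0.128
gripper_force: 60.5
```

```bash
cat > p3.py <<'E'
from plan import *; import kin; from kin import fk,ikn
KP=kin.KP
kin.KP[:]=[196.7,65.9,586.8,43.1,411.,182.6]
s=env.state(); q0=s["joint_pos"]; print(q0.round(3),"fkerr",(fk(q0,KP)[0]-s["tool_pos"]).round(1),"F",s["ft_force"].round(1),"w",s["gripper_width"])
RR=rot(yawm(-.013)@[1,0,0],[0,0,-1])
qe,c=ikn(np.array([623,-199,300.]),RR,np.array([-.41,.5,1.5,0,1.1,-.4])); print(qe.round(3),c)
q1=np.array([-.1,.35,2.1,1.1,.85,.7])
Q=kin.jpath([q0,q1,qe],[14,14])
for i in range(0,len(Q),4):
    a,b=fk(Q[i],KP); print(i,a.round(),"lid low",(a+b@[0,0,140]).round(),b[:,1].round(2))
r=kin.rows(Q); print(r[:12]);print(r[12:24]);print(r[24:]); print(np.abs(r).max(0),np.abs(np.diff(Q,axis=0)).max(0))
R0=Ro.from_quat(s["eef_rot"]).as_matrix()
shot("lift.png",[disc(s["tool_pos"]+R0@[0,0,92],R0[:,1],48)])
E
python3 p3.py
```

```text
[-0.091  0.49   2.321  2.155  0.547  1.028] fkerr [ 0. -0.  0.] F [-0.6 -0.4  0.4] w 0.12807053184580677
[-0.41   0.536  1.487  0.     1.118 -0.397] 4.152977366765695e-20
0 [480. 102. 181.] lid low [562. 155.  81.] [-0.81  0.18 -0.56]
4 [492. 124. 213.] lid low [568. 197. 120.] [-0.69 -0.17 -0.7 ]
8 [491. 140. 241.] lid low [552. 227. 149.] [-0.45 -0.47 -0.75]
12 [482. 144. 262.] lid low [523. 237. 166.] [-0.14 -0.69 -0.71]
16 [504. 109. 272.] lid low [530. 194. 164.] [ 0.27 -0.79 -0.55]
20 [555.  27. 274.] lid low [572.  92. 151.] [ 0.68 -0.68 -0.27]
24 [596. -78. 281.] lid low [605. -41. 146.] [ 0.92 -0.39 -0.04]
28 [ 623. -199.  300.] lid low [ 623. -199.  160.] [ 1.   -0.01  0.  ]
[[-0.008, -0.007, -0.001, 0.0, -2.3, -5.7], [-0.008, -0.007, -0.001, 0.0, -2.3, -5.6], [-0.007, -0.007, -0.002, -0.0, -2.2, -5.7], [-0.006, -0.007, -0.002, -0.1, -2.2, -5.6], [-0.006, -0.006, -0.002, -0.2, -2.1, -5.6], [-0.005, -0.007, -0.002, -0.3, -2.1, -5.7], [-0.004, -0.005, -0.002, -0.3, -2.0, -5.5], [-0.004, -0.006, -0.003, -0.4, -2.1, -5.6], [-0.003, -0.004, -0.004, -0.6, -2.0, -5.5], [-0.003, -0
[... 204 characters left out ...]
5.2], [0.017, 0.012, -0.007, -1.6, -1.2, -7.6], [0.014, 0.015, -0.008, -1.6, -1.5, -7.5], [0.011, 0.018, -0.009, -1.7, -1.7, -7.4], [0.007, 0.02, -0.01, -1.7, -1.9, -7.2], [0.004, 0.023, -0.01, -1.7, -2.2, -7.1], [-0.001, 0.023, -0.01, -1.6, -2.5, -6.8], [-0.005, 0.024, -0.011, -1.4, -2.7, -6.7], [-0.009, 0.024, -0.011, -1.3, -3.0, -6.5], [-0.013, 0.022, -0.011, -1.0, -3.3, -6.3], [-0.018, 0.021, -0.011, -0.8, -3.5, -6.1]]
[[-0.022, 0.019, -0.01, -0.4, -3.7, -5.9], [-0.025, 0.016, -0.01, -0.1, -3.8, -5.7], [-0.028, 0.012, -0.009, 0.4, -4.0, -5.5], [-0.03, 0.009, -0.008, 0.7, -3.9, -5.3]]
[0.03  0.024 0.011 1.7   4.    7.6  ] [0.02215092 0.01331708 0.04379249 0.07857143 0.02165163 0.0783652 ]
```

View pics/lift.png

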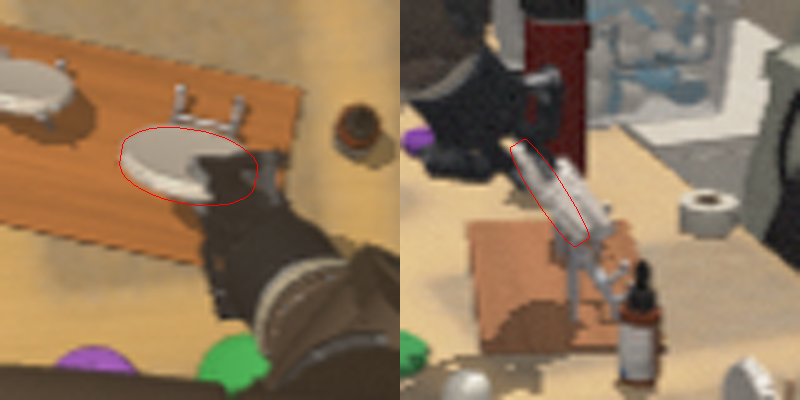

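The large lid is held, with its outline at (190,165) in the top half and (550,190) in the side half, and it is clear of the easel. Next I swing it over to the rack.

jog_arm([
  [-0.008, -0.007, -0.001, 0.0, -2.3, -5.7],
  [-0.008, -0.007, -0.001, 0.0, -2.3, -5.6],
  [-0.007, -0.007, -0.002, 0, -2.2, -5.7],
  [-0.006, -0.007, -0.002, -0.1, -2.2, -5.6],
  [-0.006, -0.006, -0.002, -0.2, -2.1, -5.6],
  [-0.005, -0.007, -0.002, -0.3, -2.1, -5.7],
  [-0.004, -0.005, -0.002, -0.3, -2.0, -5.5],
  [-0.004, -0.006, -0.003, -0.4, -2.1, -5.6],
  [-0.003, -0.004, -0.004, -0.6, -2.0, -5.5],
  [-0.003, -0.005, -0.003, -0.6, -2.0, -5.5],
  [-0.002, -0.003, -0.004, -0.7, -2.1, -5.4],
  [-0.002, -0.003, -0.004, -0.9, -2.1, -5.4],
])

```text
clock: 10.2
tool_pos: [483.1, 143.9, 260.3]
eef_rot: [0.912, -0.122, 0.111, -0.377]
ft_force: [-0.1, 0.4, -0.4]
gripper_width: 0.127
gripper_force: 60.7
```

jog_arm([
  [-0.003, -0.002, -0.005, -0.9, -2.0, -5.3],
  [-0.002, -0.002, -0.005, -1.1, -2.2, -5.2],
  [0.017, 0.012, -0.007, -1.6, -1.2, -7.6],
  [0.014, 0.015, -0.008, -1.6, -1.5, -7.5],
  [0.011, 0.018, -0.009, -1.7, -1.7, -7.4],
  [0.007, 0.02, -0.01, -1.7, -1.9, -7.2],
  [0.004, 0.023, -0.01, -1.7, -2.2, -7.1],
  [-0.001, 0.023, -0.01, -1.6, -2.5, -6.8],
  [-0.005, 0.024, -0.011, -1.4, -2.7, -6.7],
  [-0.009, 0.024, -0.011, -1.3, -3.0, -6.5],
  [-0.013, 0.022, -0.011, -1.0, -3.3, -6.3],
  [-0.018, 0.021, -0.011, -0.8, -3.5, -6.1],
])

```text
clock: 11.4
tool_pos: [597.2, -78.7, 279.0]
eef_rot: [0.826, 0.547, 0.097, -0.092]
ft_force: [0.8, -0.1, -0.7]
gripper_width: 0.123
gripper_force: 60.7
```

jog_arm([
  [-0.022, 0.019, -0.01, -0.4, -3.7, -5.9],
  [-0.025, 0.016, -0.01, -0.1, -3.8, -5.7],
  [-0.028, 0.012, -0.009, 0.4, -4.0, -5.5],
  [-0.03, 0.009, -0.008, 0.7, -3.9, -5.3],
  [0, 0, 0, 0, 0, 0],
])

```text
clock: 11.9
tool_pos: [624.8, -201.8, 297.8]
eef_rot: [0.712, 0.703, -0.001, -0.0]
ft_force: [-0.7, 0.5, 0.1]
gripper_width: 0.131
gripper_force: 60.7
```

```bash
python3 - <<'E'
from plan import *
RR=rot(yawm(-.013)@[1,0,0],[0,0,-1])
go([623.5,-199,265],RR,6)
E
```

```text
t 11.9 tcp [ 624.8 -201.8  297.8] F [-0.7  0.5  0.1] w 0.131 gf 60.7 j [-0.41  0.54  1.48 -0.    1.12 -0.4 ]
n 6 row [ 0.0005 -0.0002  0.0055] [-0.02  0.01  0.  ] total mm [ 2.8 -1.3 32.8] [-0.1   0.08  0.02]
```

jog_arm([
  [0.0005, -0.0002, 0.0055, 0, 0, 0],
  [0.0005, -0.0002, 0.0055, 0, 0, 0],
  [0.0005, -0.0002, 0.0055, 0, 0, 0],
  [0.0005, -0.0002, 0.0055, 0, 0, 0],
  [0.0005, -0.0002, 0.0055, 0, 0, 0],
  [0.0003, -0.0003, 0.0053, 0, 0, 0],
  [0, 0, 0, 0, 0, 0],
])

```text
clock: 12.6
tool_pos: [622.7, -196.2, 264.4]
eef_rot: [0.712, 0.702, -0.0, -0.001]
ft_force: [-0.7, 0.9, -1.0]
gripper_width: 0.131
gripper_force: 60.7
```

```bash
cat > p4.py <<'E'
from plan import *
s=env.state(); R0=Ro.from_quat(s["eef_rot"]).as_matrix(); c0=s["tool_pos"]+R0@[0,0,92.]; print(s["tool_pos"].round(1),R0[:,1].round(3),c0.round(1))
I={c:env.get_image(c)["image"] for c in("top","side")}
rois={}
for c in I:
    q=proj(c,disc(c0,R0[:,1],48)); a=np.floor(q.min(0)-4).astype(int); b=np.ceil(q.max(0)+4).astype(int)
    rois[c]=(a[0],a[1],b[0],b[1])
def fitc(cams):
    W={c:white(I[c],rois[c]) for c in cams}
    f=lambda d:sum(((fill(c,disc(c0+d,R0[:,1],48),rois[c])-W[c])**2).sum() for c in cams)
    r=minimize(f,[0,0,0],method="Nelder-Mead",options=dict(initial_simplex=np.vstack([np.zeros(3),np.diag([5,5,5])]))); return r.x.round(1),round(r.fun,1)
print("side only",fitc(["side"])); print("both",fitc(["top","side"]))
M=yawm(-.013); o=np.array([571.5,-199,0])
ims=[]
for c,(x0,y0,x1,y1),k in(("top",(376,150,420,220),8),("side",(318,204,384,266),6)):
    z=cv2.resize(cv2.imread(f"pics/{c}0.png")[y0:y1,x0:x1],None,fx=k,fy=k,interpolation=cv2.INTER_CUBIC)
    T=lambda P:[tuple(int(v) for v in (a-[x0,y0]+.5)*k) for a in proj(c,P)]
    for x in(-65,-39,-13,13,39,65):
        for y in(-25,25):
            a,b=T(np.array([[x,y,31],[x,y,60 if x<0 else 85]])@M.T+o); cv2.line(z,a,b,(255,0,0),1)
    ims.append(z)
h=max(i.shape[0] for i in ims); cv2.imwrite("pics/rk.png",np.hstack([cv2.copyMakeBorder(i,0,h-i.shape[0],0,0,0) for i in ims]))
shot("rk2.png",[disc(c0,R0[:,1],48)],(),(("top",(360,140,440,220)),("side",(320,190,400,270))))
E
python3 p4.py
```

```text
[ 622.7 -196.2  264.4] [ 1.    -0.014 -0.003] [ 622.4 -196.   172.4]
side only (array([ 2.2, -3.1,  2.2]), np.float64(137.2))
both (array([ 4.3,  0.9, -2.9]), np.float64(370.1))
```

View pics/rk.png

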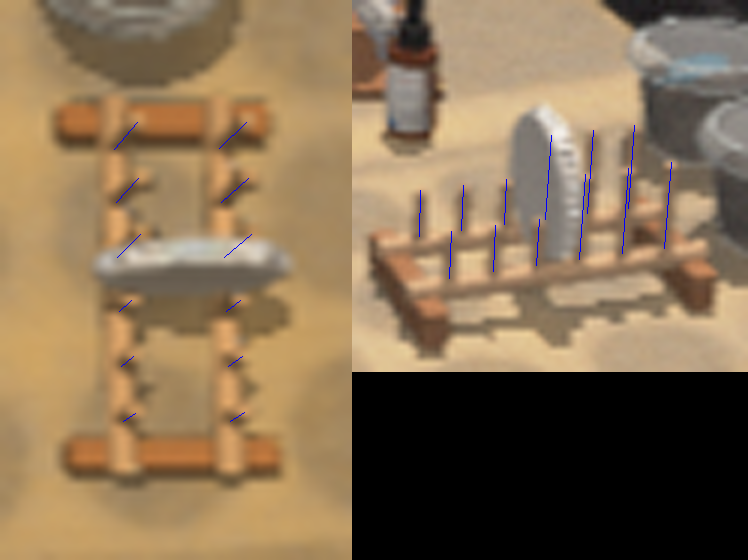

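View pics/rk2.png

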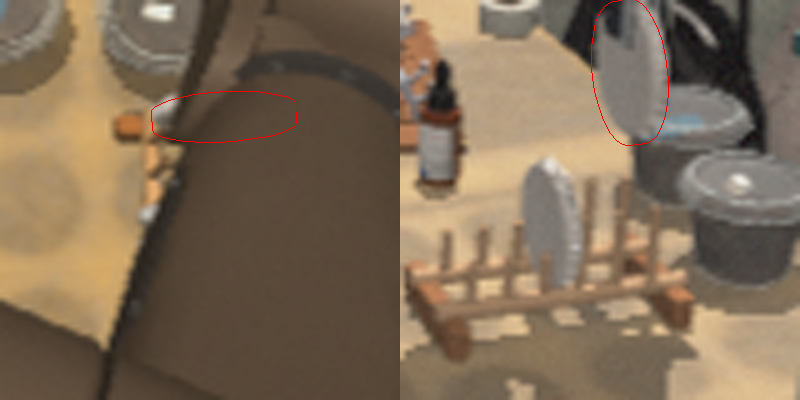

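Left: the model's tine lines lie on the tines with the rack at (571.5,-199). Right: the outline fits the lid held above the tall end (630,75). I'm aligning and lowering.

jog_arm([
  [-0.0033, 0.0008, 0.005, 0, 0, 0],
  [0, 0, 0.008, 0, 0, 0],
  [0, 0, 0.01, 0, 0, 0],
  [0, 0, 0.01, 0, 0, 0],
  [0, 0, 0.007, 0, 0, 0],
  [0, 0, 0, 0, 0, 0],
])

```text
clock: 13.4
tool_pos: [623.3, -199.5, 223.8]
eef_rot: [0.712, 0.702, -0.001, -0.002]
ft_force: [0.5, -1.4, -0.1]
gripper_width: 0.129
gripper_force: 60.7
```

jog_arm([
  [0, 0, 0.004, 0, 0, 0],
  [0, 0, 0.004, 0, 0, 0],
  [0, 0, 0.004, 0, 0, 0],
  [0, 0, 0.004, 0, 0, 0],
  [0, 0, 0.004, 0, 0, 0],
  [0, 0, 0, 0, 0, 0],
])

```text
clock: 14.0
tool_pos: [623.4, -199.6, 204.7]
eef_rot: [0.712, 0.702, -0.0, -0.001]
ft_force: [0.2, 0.4, 0.3]
gripper_width: 0.135
gripper_force: 60.7
```

```bash
python3 - <<'E'
from plan import *
RR=rot(yawm(-.013)@[1,0,0],[0,0,-1])
go([623.5,-199.5,170],RR,6)
s=env.state(); R0=Ro.from_quat(s["eef_rot"]).as_matrix(); c0=s["tool_pos"]+R0@[0,0,92.]
shot("lo1.png",[disc(c0,R0[:,1],48)],(),(("side",(330,200,380,275)),("side",(330,200,380,275))))
E
```

```text
t 14.0 tcp [ 623.4 -199.6  204.7] F [0.2 0.4 0.3] w 0.135 gf 60.7 j [-0.41  0.64  1.58  0.    0.93 -0.4 ]
n 6 row [0.     0.     0.0058] [-0.02 -0.01 -0.01] total mm [ 0.1  0.1 34.7] [-0.12 -0.07 -0.03]
```

View pics/lo1.png

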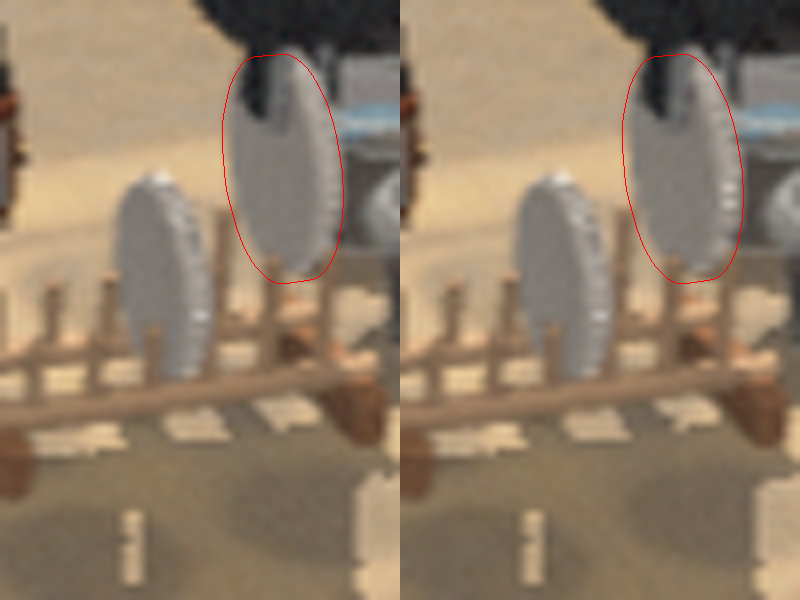

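The lid's lower edge at (298,275) is centred between the last two tall tines at (272,260) and (325,265), so I keep lowering.

jog_arm([
  [0, 0, 0.005, 0, 0, 0],
  [0, 0, 0.005, 0, 0, 0],
  [0, 0, 0.005, 0, 0, 0],
  [0, 0, 0.005, 0, 0, 0],
  [0, 0, 0.005, 0, 0, 0],
  [0, 0, 0.004, 0, 0, 0],
  [0, 0, 0, 0, 0, 0],
  [0, 0, 0, 0, 0, 0],
])

```text
clock: 14.9
tool_pos: [623.5, -199.6, 176.3]
eef_rot: [0.712, 0.702, -0.0, -0.001]
ft_force: [0.2, 0.0, -0.8]
gripper_width: 0.132
gripper_force: 60.7
```

jog_arm([
  [0, 0, 0.002, 0, 0, 0],
  [0, 0, 0.002, 0, 0, 0],
  [0, 0, 0.002, 0, 0, 0],
  [0, 0, 0, 0, 0, 0],
  [0, 0, 0, 0, 0, 0],
])

```text
clock: 15.4
tool_pos: [623.5, -199.6, 170.2]
eef_rot: [0.712, 0.702, -0.0, -0.001]
ft_force: [-0.3, -0.4, -0.9]
gripper_width: 0.135
gripper_force: 60.7
```

jog_arm([
  [0, 0, 0.0015, 0, 0, 0],
  [0, 0, 0.0015, 0, 0, 0],
  [0, 0, 0.0015, 0, 0, 0],
  [0, 0, 0, 0, 0, 0],
  [0, 0, 0, 0, 0, 0],
])

```text
clock: 15.9
tool_pos: [623.5, -199.6, 165.8]
eef_rot: [0.712, 0.702, -0.0, -0.001]
ft_force: [0.1, -0.4, -0.9]
gripper_width: 0.126
gripper_force: 60.7
```

jog_arm([
  [0, 0, 0.001, 0, 0, 0],
  [0, 0, 0.001, 0, 0, 0],
  [0, 0, 0, 0, 0, 0],
])

```text
clock: 16.2
tool_pos: [623.4, -199.6, 163.6]
eef_rot: [0.712, 0.702, -0.0, -0.001]
ft_force: [0.1, 0.0, -0.4]
gripper_width: 0.132
gripper_force: 60.7
```

jog_arm([
  [0, 0, 0.001, 0, 0, 0],
  [0, 0, 0.001, 0, 0, 0],
  [0, 0, 0, 0, 0, 0],
])

```text
clock: 16.5
tool_pos: [623.7, -199.8, 162.1]
eef_rot: [0.712, 0.702, -0.0, -0.0]
ft_force: [-0.2, -1.5, 2.0]
gripper_width: 0.129
gripper_force: 60.8
```

jog_arm([
  [0, 0, 0.001, 0, 0, 0],
  [0, 0, 0, 0, 0, 0],
  [0, 0, 0, 0, 0, 0],
])

```text
clock: 16.8
tool_pos: [623.8, -199.9, 161.9]
eef_rot: [0.712, 0.702, 0.0, 0.0]
ft_force: [-1.7, -1.0, 8.9]
gripper_width: 0.133
gripper_force: 62.1
```

jog_arm([
  [0, 0, 0, 0, 0, 0],
  [0, 0, 0, 0, 0, 0],
  [0, 0, 0, 0, 0, 0],
  [0, 0, 0, 0, 0, 0],
  [0, 0, 0, 0, 0, 0],
], jaw=160)

```text
clock: 17.3
tool_pos: [623.5, -199.5, 160.6]
eef_rot: [0.712, 0.702, -0.0, -0.001]
ft_force: [-0.3, 0.5, -0.7]
gripper_width: 0.371
gripper_force: 0.0
```

jog_arm([
  [0, 0, -0.01, 0, 0, 0],
  [0, 0, -0.015, 0, 0, 0],
  [0, 0, -0.02, 0, 0, 0],
  [0, 0, -0.03, 0, 0, 0],
  [0, 0, -0.03, 0, 0, 0],
  [0, 0, -0.02, 0, 0, 0],
])

```text
clock: 17.9
tool_pos: [623.8, -199.7, 289.7]
eef_rot: [0.712, 0.702, 0.0, 0.001]
ft_force: [-0.5, 0.1, -0.2]
gripper_width: 0.375
gripper_force: 0.0
```

```bash
cat > p5.py <<'E'
from plan import *; import kin; from kin import fk,ikn
from ikt2 import F
KP=kin.KP; KP[:]=[196.7,65.9,586.8,43.1,411.,182.6]
def tg(up,phi=28,h=28,sh=8):
    Rn=Ro.from_rotvec((ML@nn)*np.radians(phi)).as_matrix(); R=Rn@RL@F
    d=Rn@UL; lat=np.cross(ML@nn,UL) # side
    lp=np.cross(ML@nn,d); sg=-1 if np.dot(d,lat)>0 else 1
    return CS+d*(h+54)+lp*sg*sh+UL*up,R,sg
q0=env.state()["joint_pos"]
p,R,sg=tg(0); qa,c=ikn(p,R,[.2,.7,2.1,2.6,.45,.75]); print("grasp",p.round(1),qa.round(3),c,"lid centre in tool",(R.T@(CS-p)).round(1))
p,R,_=tg(55); qb,c2=ikn(p,R,qa); print("pre",p.round(1),qb.round(3),c2)
qm=np.array([.1,.4,1.95,1.0,.85,.6])
Q=kin.jpath([q0,qm,qb],[14,18])
for i in range(0,len(Q),4):
    a,b=fk(Q[i],KP); print(i,a.round(),"tip",(a+b@[0,0,73]).round(),b[:,1].round(2))
r=kin.rows(Q); print(r[:12]);print(r[12:24]);print(r[24:]); print(np.abs(r).max(0),np.abs(np.diff(Q,axis=0)).max(0))
E
python3 p5.py
```

```text
grasp [554.9 238.  118.9] [0.235 0.684 2.097 2.628 0.42  0.858] 1.0691663953372801e-26 lid centre in tool [ 8. -0. 82.]
pre [524.6 244.9 164.2] [0.265 0.575 2.14  2.6   0.357 0.919] 1.0975901907646731e-23
0 [ 624. -200.  290.] tip [ 624. -200.  217.] [ 1.   -0.01  0.  ]
4 [617. -53. 278.] tip [622. -37. 207.] [ 0.95 -0.3  -0.01]
8 [585.  78. 276.] tip [593. 109. 210.] [ 0.81 -0.55 -0.18]
12 [534. 187. 278.] tip [543. 230. 220.] [ 0.56 -0.7  -0.44]
16 [513. 249. 275.] tip [527. 299. 224.] [ 0.24 -0.72 -0.65]
20 [531. 267. 261.] tip [557. 317. 215.] [-0.09 -0.64 -0.77]
24 [542. 269. 237.] tip [578. 314. 193.] [-0.42 -0.44 -0.8 ]
28 [541. 259. 204.] tip [584. 296. 157.] [-0.67 -0.15 -0.72]
32 [525. 245. 164.] tip [568. 270. 111.] [-0.8   0.18 -0.56]
[[0.038, 0.0, 0.004, -1.0, 3.5, 3.9], [0.036, -0.003, 0.005, -0.6, 3.5, 4.1], [0.035, -0.009, 0.007, -0.2, 3.4, 4.3], [0.033, -0.012, 0.008, 0.2, 3.4, 4.4], [0.03, -0.016, 0.009, 0.5, 3.2, 4.5], [0.026, -0.019, 0.01, 0.8, 3.1, 4.7], [0.023, -0.021, 0.01, 1.0, 2.9, 4.9], [0.02, -0.024, 0.011, 1.3, 2.6, 5.1], [0.014, -0.026, 0.011, 1.5, 2.4, 5
[... 299 characters left out ...]
007, 0.9, 2.6, 5.1], [0.003, -0.0, 0.007, 0.7, 2.6, 5.1], [0.003, 0.0, 0.007, 0.7, 2.4, 5.2], [0.002, 0.002, 0.006, 0.5, 2.4, 5.4], [0.002, 0.002, 0.006, 0.4, 2.3, 5.4], [0.002, 0.003, 0.005, 0.2, 2.3, 5.4], [0.002, 0.005, 0.005, 0.1, 2.3, 5.5], [0.001, 0.005, 0.004, -0.1, 2.2, 5.6]]
[[0.003, 0.006, 0.005, -0.1, 2.3, 5.6], [0.002, 0.007, 0.003, -0.3, 2.3, 5.6], [0.003, 0.008, 0.004, -0.4, 2.2, 5.6], [0.003, 0.008, 0.003, -0.5, 2.3, 5.6], [0.004, 0.009, 0.003, -0.6, 2.4, 5.6], [0.005, 0.01, 0.003, -0.6, 2.3, 5.7], [0.006, 0.01, 0.002, -0.7, 2.4, 5.6], [0.006, 0.01, 0.002, -0.8, 2.5, 5.6]]
[0.038 0.027 0.012 1.9   3.5   5.9  ] [0.03647863 0.01049057 0.03235199 0.08886417 0.02737077 0.07123285]
```

jog_arm([
  [0.038, 0.0, 0.004, -1.0, 3.5, 3.9],
  [0.036, -0.003, 0.005, -0.6, 3.5, 4.1],
  [0.035, -0.009, 0.007, -0.2, 3.4, 4.3],
  [0.033, -0.012, 0.008, 0.2, 3.4, 4.4],
  [0.03, -0.016, 0.009, 0.5, 3.2, 4.5],
  [0.026, -0.019, 0.01, 0.8, 3.1, 4.7],
  [0.023, -0.021, 0.01, 1.0, 2.9, 4.9],
  [0.02, -0.024, 0.011, 1.3, 2.6, 5.1],
  [0.014, -0.026, 0.011, 1.5, 2.4, 5.2],
  [0.011, -0.026, 0.012, 1.7, 2.1, 5.3],
  [0.006, -0.027, 0.012, 1.7, 1.9, 5.5],
  [0.001, -0.027, 0.011, 1.8, 1.6, 5.7],
], jaw=120)

```text
clock: 19.1
tool_pos: [533.2, 188.5, 277.1]
eef_rot: [0.912, 0.261, 0.143, -0.283]
ft_force: [1.0, -0.1, 0.2]
gripper_width: 0.529
gripper_force: 0.0
```

jog_arm([
  [-0.002, -0.025, 0.012, 1.9, 1.3, 5.8],
  [-0.007, -0.024, 0.011, 1.8, 1.1, 5.9],
  [0.006, -0.003, 0.008, 1.1, 2.8, 4.8],
  [0.004, -0.002, 0.007, 1.1, 2.7, 4.9],
  [0.004, -0.002, 0.007, 0.9, 2.6, 5.1],
  [0.003, 0, 0.007, 0.7, 2.6, 5.1],
  [0.003, 0.0, 0.007, 0.7, 2.4, 5.2],
  [0.002, 0.002, 0.006, 0.5, 2.4, 5.4],
  [0.002, 0.002, 0.006, 0.4, 2.3, 5.4],
  [0.002, 0.003, 0.005, 0.2, 2.3, 5.4],
  [0.002, 0.005, 0.005, 0.1, 2.3, 5.5],
  [0.001, 0.005, 0.004, -0.1, 2.2, 5.6],
])

```text
clock: 20.3
tool_pos: [541.5, 268.9, 235.3]
eef_rot: [0.835, -0.321, 0.134, -0.426]
ft_force: [-1.0, 0.8, 0.1]
gripper_width: 0.528
gripper_force: 0.0
```

jog_arm([
  [0.003, 0.006, 0.005, -0.1, 2.3, 5.6],
  [0.002, 0.007, 0.003, -0.3, 2.3, 5.6],
  [0.003, 0.008, 0.004, -0.4, 2.2, 5.6],
  [0.003, 0.008, 0.003, -0.5, 2.3, 5.6],
  [0.004, 0.009, 0.003, -0.6, 2.4, 5.6],
  [0.005, 0.01, 0.003, -0.6, 2.3, 5.7],
  [0.006, 0.01, 0.002, -0.7, 2.4, 5.6],
  [0.006, 0.01, 0.002, -0.8, 2.5, 5.6],
  [0, 0, 0, 0, 0, 0],
])

```text
clock: 21.2
tool_pos: [524.1, 245.1, 162.3]
eef_rot: [-0.634, 0.681, -0.078, 0.36]
ft_force: [-0.0, 0.2, -0.1]
gripper_width: 0.527
gripper_force: 0.0
```

```bash
sed -n '1,/^q0=/p' p5.py | sed '$d' > p5f.py; cat > p6.py <<'E'
from p5f import *
p,R,_=tg(2); go(p,R,6)
s=env.state();R0=Ro.from_quat(s["eef_rot"]).as_matrix()
shot("pg3.png",[disc(CS+[0,0,2],ML@nn,38)],[s["tool_pos"]+R0@[0,0,a] for a in(54,73,104)],(("top",(250,150,330,230)),("side",(280,150,360,230))))
E
python3 p6.py
```

```text
t 21.2 tcp [524.1 245.1 162.3] F [-0.   0.2 -0.1] w 0.527 gf 0.0 j [0.27 0.58 2.14 2.6  0.36 0.92]
n 6 row [ 0.0041 -0.0003  0.0076] [ 0.01  0.02 -0.03] total mm [24.4 -1.6 45.6] [ 0.08  0.09 -0.15]
```

View pics/pg3.png

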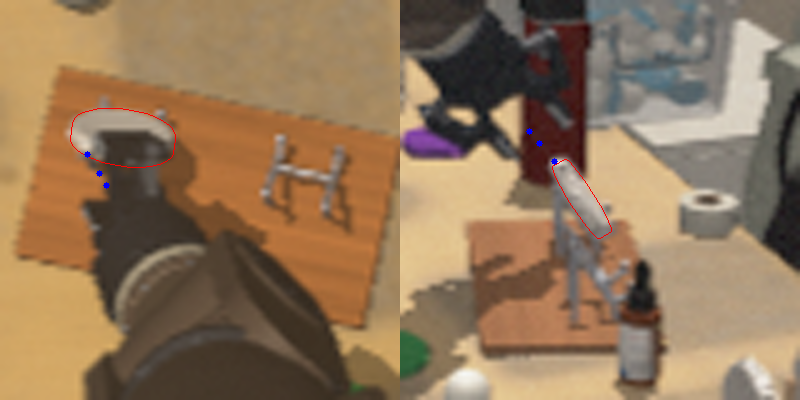

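```bash
python3 - <<'E'
from p5f import *
p,R,sg=tg(2)
Dx=lambda P:(np.array([(P-CS)@UL,(P-CS)@(ML@[0,1,0]),(P-CS)@(ML@nn)])).round(1)
print(sg,"tcp",Dx(p),"grasp",Dx(p+R@[0,0,54]),"tip",Dx(p+R@[0,0,73]),"tipcorners",Dx(p+R@[11,0,73]),Dx(p+R@[-11,0,73]),"up corners",Dx(p+R@[11,0,50]),Dx(p+R@[-11,0,50]))
E
```

```text
-1 tcp [ 78.2 -31.4  -0. ] grasp [30.5 -6.1  0. ] tip [13.7  2.8 -0. ] tipcorners [ 8.5 -6.9 -0. ] [18.9 12.6 -0. ] up corners [ 28.8 -17.7   0. ] [39.2  1.8  0. ]
```

In the crop the red outline sits on the white small lid at (122,137), the fingers straddle its plane, and the easel on the right is empty. The computed finger footprint stays between the wires, so I go in and close.

jog_arm([
  [0.0041, -0.0003, 0.0076, 0, 0, 0],
  [0.0041, -0.0003, 0.0076, 0, 0, 0],
  [0.0041, -0.0003, 0.0076, 0, 0, 0],
  [0.0041, -0.0003, 0.0076, 0, 0, 0],
  [0.0041, -0.0003, 0.0076, 0, 0, 0],
  [0.0041, -0.0003, 0.0076, 0, 0, 0],
  [0, 0, 0, 0, 0, 0],
])

```text
clock: 22.0
tool_pos: [554.2, 237.4, 118.6]
eef_rot: [-0.634, 0.681, -0.078, 0.358]
ft_force: [-0.4, -0.2, 0.1]
gripper_width: 0.525
gripper_force: 0.0
```

jog_arm([
  [0, 0, 0, 0, 0, 0],
  [0, 0, 0, 0, 0, 0],
  [0, 0, 0, 0, 0, 0],
  [0, 0, 0, 0, 0, 0],
  [0, 0, 0, 0, 0, 0],
  [0, 0, 0, 0, 0, 0],
  [0, 0, 0, 0, 0, 0],
  [0, 0, 0, 0, 0, 0],
], jaw=255)

```text
clock: 22.8
tool_pos: [553.7, 237.8, 120.0]
eef_rot: [-0.634, 0.68, -0.078, 0.359]
ft_force: [-3.8, 0.2, 6.4]
gripper_width: 0.131
gripper_force: 61.2
```

jog_arm([
  [-0.0025, 0, -0.0043, 0, 0, 0],
  [-0.0025, 0, -0.0043, 0, 0, 0],
  [-0.0025, 0, -0.0043, 0, 0, 0],
  [-0.0025, 0, -0.0043, 0, 0, 0],
  [-0.005, 0, -0.0087, 0, 0, 0],
  [-0.005, 0, -0.0087, 0, 0, 0],
  [-0.005, 0, -0.0087, 0, 0, 0],
  [-0.005, 0, -0.0087, 0, 0, 0],
  [0, 0, 0, 0, 0, 0],
])

```text
clock: 23.7
tool_pos: [520.8, 247.5, 170.7]
eef_rot: [-0.634, 0.68, -0.079, 0.36]
ft_force: [0.9, -0.1, -0.5]
gripper_width: 0.134
gripper_force: 59.4
```

```bash
cat > p7.py <<'E'
from p5f import *
s=env.state(); q0=s["joint_pos"]; R0=Ro.from_quat(s["eef_rot"]).as_matrix()
print(q0.round(3),"fkerr",(fk(q0,KP)[0]-s["tool_pos"]).round(1),"F",s["ft_force"].round(1),"w",s["gripper_width"])
RR=rot(yawm(-.013)@[1,0,0],[0,0,-1])
qe,c=ikn(np.array([519.5,-199.5-8,270.]),RR,np.array([-.48,.5,1.7,0,.9,-.47])); print(qe.round(3),c)
q1=np.array([.1,.4,1.95,1.0,.85,.6])
Q=kin.jpath([q0,q1,qe],[18,18])
for i in range(0,len(Q),4):
    a,b=fk(Q[i],KP); print(i,a.round(),"lid low",(a+b@[8,0,118]).round(),b[:,1].round(2))
r=kin.rows(Q); print(r[:12]);print(r[12:24]);print(r[24:]); print(np.abs(r).max(0),np.abs(np.diff(Q,axis=0)).max(0))
E
python3 p7.py
```

```text
[0.272 0.559 2.142 2.587 0.345 0.939] fkerr [ 0. -0. -0.] F [ 0.9 -0.1 -0.5] w 0.13373745125243294
[-0.498  0.436  1.761 -0.     0.944 -0.485] 2.5317854214595265e-18
0 [521. 247. 171.] lid low [591. 281.  82.] [-0.81  0.18 -0.56]
4 [538. 261. 209.] lid low [610. 313. 131.] [-0.67 -0.15 -0.72]
8 [540. 270. 240.] lid low [605. 338. 169.] [-0.42 -0.44 -0.8 ]
12 [529. 267. 263.] lid low [579. 346. 190.] [-0.1  -0.64 -0.76]
16 [513. 249. 276.] lid low [544. 330. 196.] [ 0.24 -0.73 -0.65]
20 [518. 191. 276.] lid low [539. 264. 185.] [ 0.52 -0.72 -0.46]
24 [539. 100. 269.] lid low [558. 160. 169.] [ 0.73 -0.64 -0.25]
28 [547.   2. 264.] lid low [562.  46. 156.] [ 0.88 -0.48 -0.07]
32 [ 541. -102.  265.] lid low [550. -75. 150.] [ 0.97 -0.26  0.02]
36 [ 520. -208.  270.] lid low [ 520. -200.  152.] [ 1.   -0.01 -0.  ]
[[-0.007, -0.01, -0.002, 0.8, -2.4, -5.6], [-0.006, -0.009, -0.003, 0.7, -2.4, -5.7], [-0.005, -0.009, -0.003, 0.6, -2.3, -5.6], [-0.004, -0.008, -0.003, 0.6, -2.3, -5.7], [-0.004, -0.008, -0.003, 0.5, -2.3, -5.6], [-0.003, -0.007, -0.003, 0.4, -2.2, -5.7], [-0.003, -0.007, -0.
[... 665 characters left out ...]
[-0.008, 0.019, -0.01, -1.6, -1.5, -4.2], [-0.011, 0.019, -0.01, -1.4, -1.6, -4.0]]
[[-0.013, 0.018, -0.01, -1.4, -1.8, -4.1], [-0.015, 0.017, -0.009, -1.2, -1.9, -3.9], [-0.017, 0.016, -0.009, -1.0, -2.1, -3.9], [-0.019, 0.014, -0.008, -0.9, -2.2, -3.8], [-0.021, 0.012, -0.008, -0.6, -2.2, -3.8], [-0.023, 0.01, -0.008, -0.5, -2.4, -3.7], [-0.024, 0.008, -0.006, -0.2, -2.4, -3.7], [-0.025, 0.006, -0.006, -0.0, -2.5, -3.6], [-0.026, 0.003, -0.006, 0.2, -2.5, -3.5], [-0.026, 0.0, -0.004, 0.4, -2.5, -3.5], [-0.027, -0.002, -0.004, 0.7, -2.4, -3.5], [-0.027, -0.005, -0.003, 0.9, -2.4, -3.5]]
[0.027 0.02  0.011 1.8   2.8   5.7  ] [0.03322699 0.00885416 0.01067099 0.08816093 0.02807028 0.06028255]
```

jog_arm([
  [-0.007, -0.01, -0.002, 0.8, -2.4, -5.6],
  [-0.006, -0.009, -0.003, 0.7, -2.4, -5.7],
  [-0.005, -0.009, -0.003, 0.6, -2.3, -5.6],
  [-0.004, -0.008, -0.003, 0.6, -2.3, -5.7],
  [-0.004, -0.008, -0.003, 0.5, -2.3, -5.6],
  [-0.003, -0.007, -0.003, 0.4, -2.2, -5.7],
  [-0.003, -0.007, -0.004, 0.3, -2.3, -5.6],
  [-0.002, -0.006, -0.004, 0.1, -2.2, -5.6],
  [-0.002, -0.004, -0.004, 0.1, -2.2, -5.5],
  [-0.002, -0.004, -0.005, -0.1, -2.3, -5.5],
  [-0.001, -0.003, -0.005, -0.2, -2.3, -5.5],
  [-0.002, -0.002, -0.006, -0.4, -2.3, -5.4],
])

```text
clock: 24.9
tool_pos: [530.1, 266.6, 261.5]
eef_rot: [0.893, -0.119, 0.146, -0.408]
ft_force: [-0.9, -0.9, -0.5]
gripper_width: 0.131
gripper_force: 59.3
```

jog_arm([
  [-0.002, -0.001, -0.006, -0.5, -2.4, -5.3],
  [-0.002, 0.0, -0.006, -0.6, -2.4, -5.3],
  [-0.003, 0.001, -0.007, -0.7, -2.6, -5.1],
  [-0.003, 0.002, -0.007, -0.9, -2.6, -5.1],
  [-0.004, 0.003, -0.008, -1.0, -2.7, -4.9],
  [-0.005, 0.004, -0.008, -1.1, -2.8, -4.7],
  [0.002, 0.019, -0.011, -1.8, -0.8, -4.4],
  [-0.001, 0.02, -0.01, -1.8, -0.9, -4.4],
  [-0.003, 0.02, -0.011, -1.7, -1.2, -4.2],
  [-0.006, 0.02, -0.01, -1.7, -1.3, -4.2],
  [-0.008, 0.019, -0.01, -1.6, -1.5, -4.2],
  [-0.011, 0.019, -0.01, -1.4, -1.6, -4.0],
])

```text
clock: 26.1
tool_pos: [539.0, 99.0, 266.7]
eef_rot: [0.894, 0.373, 0.148, -0.199]
ft_force: [-0.1, -0.5, -0.9]
gripper_width: 0.129
gripper_force: 59.2
```

jog_arm([
  [-0.013, 0.018, -0.01, -1.4, -1.8, -4.1],
  [-0.015, 0.017, -0.009, -1.2, -1.9, -3.9],
  [-0.017, 0.016, -0.009, -1.0, -2.1, -3.9],
  [-0.019, 0.014, -0.008, -0.9, -2.2, -3.8],
  [-0.021, 0.012, -0.008, -0.6, -2.2, -3.8],
  [-0.023, 0.01, -0.008, -0.5, -2.4, -3.7],
  [-0.024, 0.008, -0.006, -0.2, -2.4, -3.7],
  [-0.025, 0.006, -0.006, 0, -2.5, -3.6],
  [-0.026, 0.003, -0.006, 0.2, -2.5, -3.5],
  [-0.026, 0.0, -0.004, 0.4, -2.5, -3.5],
  [-0.027, -0.002, -0.004, 0.7, -2.4, -3.5],
  [-0.027, -0.005, -0.003, 0.9, -2.4, -3.5],
])

```text
clock: 27.3
tool_pos: [519.6, -209.0, 268.4]
eef_rot: [0.711, 0.703, -0.001, -0.0]
ft_force: [-0.1, 0.2, -1.3]
gripper_width: 0.131
gripper_force: 59.3
```

jog_arm([
  [0, 0, 0, 0, 0, 0],
  [0, 0, 0, 0, 0, 0],
])

```text
clock: 27.5
tool_pos: [519.7, -208.0, 268.2]
eef_rot: [0.712, 0.702, -0.0, -0.001]
ft_force: [0.2, 0.9, -0.5]
gripper_width: 0.126
gripper_force: 59.3
```

```bash
cat > p8.py <<'E'
from plan import *
RR=rot(yawm(-.013)@[1,0,0],[0,0,-1])
go([519.5,-207.5,185],RR,8)
s=env.state(); R0=Ro.from_quat(s["eef_rot"]).as_matrix(); c0=s["tool_pos"]+R0@[8,0,81.]
I={c:env.get_image(c)["image"] for c in("side",)}
for c in I:
    q=proj(c,disc(c0,R0[:,1],38)); a=np.floor(q.min(0)-4).astype(int); b=np.ceil(q.max(0)+4).astype(int); roi=(a[0],a[1],b[0],b[1]); W=white(I[c],roi)
    f=lambda d:((fill(c,disc(c0+R0@[d[0],0,d[1]],R0[:,1],38),roi)-W)**2).sum()
    r=minimize(f,[0,0],method="Nelder-Mead",options=dict(initial_simplex=[[0,0],[6,0],[0,6]])); print("in-hand dx,dz",r.x.round(1),r.fun)
    cv2.imwrite("pics/sm.png",I[c])
E
python3 p8.py
```

```text
t 27.5 tcp [ 519.7 -208.   268.2] F [ 0.2  0.9 -0.5] w 0.126 gf 59.3 j [-0.5   0.44  1.76  0.    0.94 -0.48]
n 8 row [ 0.0001 -0.      0.0104] [-0.01 -0.01 -0.01] total mm [ 0.4 -0.2 83.2] [-0.09 -0.05 -0.1 ]
in-hand dx,dz [-7.2 -1.4] 83.76990954034959
```

```bash
cat > p9.py <<'E'
from plan import *
im=cv2.imread("pics/top0.png")
for C,R,roi in((CL+[0,0,2],48,(292,172,328,198)),(CS+[0,0,2],38,(258,168,292,186))):
    W=white(im,roi); e=[((fill("top",disc(C+ML@[0,d,0],ML@nn,R),roi)-W)**2).sum().round(1) for d in range(-8,9,2)]; print(R,e)
s=env.state(); R0=Ro.from_quat(s["eef_rot"]).as_matrix(); c0=s["tool_pos"]+R0@[8,0,81.]
im=cv2.imread("pics/sm.png"); q=proj("side",disc(c0,R0[:,1],38)); a=np.floor(q.min(0)-3).astype(int); b=np.ceil(q.max(0)+4).astype(int)
roi=(a[0],int((a[1]+b[1])//2),b[0],b[1]); W=white(im,roi); print(roi); print((W*9).round().astype(int))
for c in (-8,-4,0,4,8): print(c,[((fill("side",disc(c0+R0@[c,0,d],R0[:,1],38),roi)-W)**2).sum().round(1) for d in range(-6,7,2)])
print((fill("side",disc(c0,R0[:,1],38),roi)*9).round().astype(int))
E
python3 p9.py
```

```text
48 [np.float64(59.1), np.float64(47.3), np.float64(35.8), np.float64(29.7), np.float64(27.0), np.float64(28.7), np.float64(33.7), np.float64(41.1), np.float64(52.3)]
38 [np.float64(48.1), np.float64(37.8), np.float64(29.5), np.float64(23.7), np.float64(22.1), np.float64(22.0), np.float64(25.5), np.float64(31.2), np.float64(40.5)]
(np.int64(328), 204, np.int64(347), np.int64(220))
[[0 0 4 4 8 9 9 9 9 9 9 9 9 9 9 8 2 2 2]
 [0 0 4 3 4 9 9 9 9 9 9 9 9 9 9 9 2 2 2]
 [0 0 3 2 4 9 9 9 9 9 9 9 9 9 9 9 5 2 2]
 [0 0 4 2 4 9 9 9 9 9 9 9 9 9 9 9 3 3 3]
 [0 0 0 3 5 9 9 9 9 9 9 9 9 9 9 9 3 3 3]
 [0 0 0 3 4 6 9 9 9 9 9 9 9 9 9 9 4 3 3]
 [0 0 0 4 4 6 9 9 9 9 9 9 9 9 9 6 2 2 2]
 [0 0 0 0 1 4 8 9 9 9 9 9 9 9 9 6 4 3 1]
 [0 0 0 0 0 3 4 9 9 9 9 9 9 9 9 4 3 3 4]
 [0 0 0 0 0 1 4 8 9 9 9 9 9 9 7 3 2 2 3]
 [0 0 0 0 0 3 5 5 8 9 9 9 9 6 2 3 3 2 3]
 [3 3 0 0 0 4 4 3 3 6 9 8 3 2 2 3 3 3 3]
 [9 9 5 0 0 2 2 2 3 2 2 2 3 4 3 5 4 4 4]
 [9 9 6 0 0 0 2 1 1 1 2 2 3 4 5 5 5 4 3]
 [9 9 8 0 0 0 3 1 2 1 1 2 3 3 3 4 3 1 0]
 [9 9 9 0 0 1 3 2 1 0 1 0 1 0 1 2 1 0 0]]
-8 [np.float64(27.9), np.float64(24.7), np.float64(24.5), np
[... 543 characters left out ...]
(39.1), np.float64(38.2), np.float64(38.8)]
[[0 0 0 1 9 9 9 9 9 9 9 9 9 9 9 4 0 0 0]
 [0 0 0 0 9 9 9 9 9 9 9 9 9 9 9 5 0 0 0]
 [0 0 0 0 8 9 9 9 9 9 9 9 9 9 9 5 0 0 0]
 [0 0 0 0 6 9 9 9 9 9 9 9 9 9 9 5 0 0 0]
 [0 0 0 0 5 9 9 9 9 9 9 9 9 9 9 5 0 0 0]
 [0 0 0 0 2 9 9 9 9 9 9 9 9 9 9 3 0 0 0]
 [0 0 0 0 0 8 9 9 9 9 9 9 9 9 9 2 0 0 0]
 [0 0 0 0 0 5 9 9 9 9 9 9 9 9 9 1 0 0 0]
 [0 0 0 0 0 2 9 9 9 9 9 9 9 9 7 0 0 0 0]
 [0 0 0 0 0 0 6 9 9 9 9 9 9 9 4 0 0 0 0]
 [0 0 0 0 0 0 1 8 9 9 9 9 9 7 0 0 0 0 0]
 [0 0 0 0 0 0 0 1 6 7 6 5 4 0 0 0 0 0 0]
 [0 0 0 0 0 0 0 0 0 0 0 0 0 0 0 0 0 0 0]
 [0 0 0 0 0 0 0 0 0 0 0 0 0 0 0 0 0 0 0]
 [0 0 0 0 0 0 0 0 0 0 0 0 0 0 0 0 0 0 0]
 [0 0 0 0 0 0 0 0 0 0 0 0 0 0 0 0 0 0 0]]
```

The small lid's silhouette agrees with the model to about half a pixel, so I'm lowering it.

jog_arm([
  [0.0015, -0.0002, 0.012, 0, 0, 0],
  [0, 0, 0.015, 0, 0, 0],
  [0, 0, 0.018, 0, 0, 0],
  [0, 0, 0.018, 0, 0, 0],
  [0, 0, 0.015, 0, 0, 0],
  [0, 0, 0.01, 0, 0, 0],
  [0, 0, 0.005, 0, 0, 0],
  [0, 0, 0, 0, 0, 0],
])

```text
clock: 28.35
tool_pos: [519.5, -206.1, 174.8]
eef_rot: [0.712, 0.703, -0.001, -0.001]
ft_force: [-0.3, 0.3, 0.3]
gripper_width: 0.131
gripper_force: 59.3
```

```bash
cat > p10.py <<'E'
from plan import *
s=env.state(); R0=Ro.from_quat(s["eef_rot"]).as_matrix(); print(s["tool_pos"].round(1))
im=env.get_image("side")["image"]; cv2.imwrite("pics/lo2.png",im)
M=yawm(-.013); o=np.array([571.5,-199,0])
for x in(-65,-39): 
    t=proj("side",np.array([[x,-25,58],[x,25,58],[x,-25,40]])@M.T+o); print(x,t.round(1).tolist())
g=im[232:256,320:350].astype(int); sat=((g.max(2)-g.min(2))*9.99/(g.max(2)+1)); print(sat.astype(int)); print((g.max(2)//26))
q=proj("side",disc(s["tool_pos"]+R0@[7,0,81],R0[:,1],38)); print(q.min(0),q.max(0))
E
python3 p10.py
```

```text
[ 519.5 -206.1  174.8]
-65 [[334.0, 242.6], [329.0, 235.8], [333.8, 247.5]]
-39 [[341.4, 241.7], [336.1, 234.9], [341.1, 246.4]]
[[3 3 3 3 3 3 3 3 3 3 3 2 1 0 1 1 1 0 0 0 0 1 2 2 1 0 0 0 0 0]
 [3 3 3 3 3 3 3 3 3 3 3 3 2 1 0 0 0 0 0 0 1 1 2 2 2 1 1 0 0 1]
 [3 3 3 3 3 3 3 3 3 3 3 3 2 1 0 1 0 1 1 1 0 1 3 3 3 1 1 0 0 0]
 [3 3 3 3 3 3 3 3 3 3 3 3 2 1 0 0 1 1 0 0 1 1 2 3 2 1 0 1 1 0]
 [2 2 3 3 3 3 3 3 3 3 3 3 2 1 0 0 0 0 0 1 1 1 3 3 2 1 1 0 0 1]
 [2 2 2 3 3 3 3 3 3 3 3 3 3 2 1 0 1 0 0 0 1 2 3 3 2 1 1 1 0 1]
 [2 2 2 2 3 3 3 3 3 3 3 3 3 3 2 0 0 0 0 0 1 2 3 3 2 1 0 1 1 1]
 [2 2 2 3 3 3 3 3 3 3 3 3 3 3 3 1 1 1 1 1 2 3 3 3 2 1 0 1 1 1]
 [2 3 3 3 3 3 3 3 3 3 3 3 3 3 3 3 1 1 1 3 3 3 3 3 3 2 1 1 2 2]
 [3 3 3 3 3 3 3 3 3 3 3 3 3 3 3 3 3 3 3 3 3 3 3 3 3 3 1 1 3 3]
 [3 3 4 4 4 3 3 3 3 3 3 3 3 3 3 3 3 3 3 3 3 3 3 3 3 3 2 1 3 3]
 [3 4 4 4 4 3 3 3 3 3 3 3 3 3 3 3 3 3 3 3 3 3 3 3 3 3 2 1 3 3]
 [3 4 3 3 3 3 3 3 3 3 3 3 3 3 3 3 3 3 3 3 3 3 3 3 3 3 3 2 3 3]
 [3 3 3 3 3 3 4 3 3 3 3 3 3 3 3 3 3 3 3 3 3 3 3 3 3 3 3 3 3 3]
 [3 3 3 4 4 4 4 4 3 3 3 3 3 3 3 3 3 3 3 3 3 3 3 3 3 3 3 3 3 3]
 [3 4 4 4 5 5 5 5 4 3 3 3 
[... 1410 characters left out ...]
 8 8 7 6 5 5]
 [6 4 5 5 6 6 6 6 5 5 5 6 6 5 5 6 8 8 8 8 7 5 6 7 8 7 7 6 5 4]
 [7 3 3 4 6 7 7 7 7 8 8 8 7 5 5 6 8 8 8 8 6 4 5 7 7 7 7 6 5 4]
 [7 4 3 3 5 6 7 7 7 7 7 7 7 5 5 6 8 8 8 8 6 5 5 6 7 8 8 8 5 5]
 [6 3 3 3 4 5 7 7 7 7 7 7 6 5 5 5 6 6 6 6 5 5 5 5 6 6 7 7 6 6]
 [6 4 3 3 3 4 6 6 6 6 6 5 5 5 5 5 6 6 6 6 6 6 5 6 5 5 6 6 5 5]
 [7 6 4 3 3 3 4 5 6 5 6 6 6 5 5 5 5 5 5 5 5 5 5 5 5 5 5 4 4 4]
 [7 6 4 3 3 3 3 4 5 5 5 5 5 5 5 5 5 5 5 5 5 5 5 5 5 4 4 4 4 4]
 [7 6 4 4 3 3 3 4 5 5 4 4 4 4 4 5 5 5 6 6 6 7 8 8 7 5 5 4 4 4]
 [7 7 7 6 4 3 3 3 4 4 4 4 4 3 5 7 7 7 7 7 8 8 8 8 7 5 5 5 5 4]
 [7 7 7 7 6 3 3 3 3 4 4 4 4 4 4 5 7 7 7 7 7 8 8 8 8 7 5 5 5 5]]
[330.03405423 217.63857598] [341.43580455 240.86933807]
```

The tines' dark columns (329, 334, 335.5 and 341) match the model (329, 334, 336 and 341), so the small lid is aligned with its slot. I'm lowering further.

jog_arm([
  [0, 0, 0.004, 0, 0, 0],
  [0, 0, 0.004, 0, 0, 0],
  [0, 0, 0.004, 0, 0, 0],
  [0, 0, 0.004, 0, 0, 0],
  [0, 0, 0.003, 0, 0, 0],
  [0, 0, 0.003, 0, 0, 0],
  [0, 0, 0, 0, 0, 0],
])

```text
clock: 29.1
tool_pos: [519.5, -206.4, 153.0]
eef_rot: [0.712, 0.703, -0.001, -0.001]
ft_force: [-0.2, 0.7, -1.7]
gripper_width: 0.129
gripper_force: 59.3
```

jog_arm([
  [0, 0, 0.002, 0, 0, 0],
  [0, 0, 0.002, 0, 0, 0],
  [0, 0, 0.0015, 0, 0, 0],
  [0, 0, 0, 0, 0, 0],
])

```text
clock: 29.5
tool_pos: [519.5, -206.4, 147.8]
eef_rot: [0.712, 0.703, -0.001, -0.0]
ft_force: [-0.4, 0.4, -0.3]
gripper_width: 0.128
gripper_force: 59.3
```

jog_arm([
  [0, 0, 0.001, 0, 0, 0],
  [0, 0, 0.001, 0, 0, 0],
  [0, 0, 0, 0, 0, 0],
])

```text
clock: 29.8
tool_pos: [519.5, -206.4, 145.8]
eef_rot: [0.712, 0.703, -0.001, -0.0]
ft_force: [-0.1, 0.8, -1.7]
gripper_width: 0.127
gripper_force: 59.3
```

jog_arm([
  [0, 0, 0.001, 0, 0, 0],
  [0, 0, 0.001, 0, 0, 0],
  [0, 0, 0, 0, 0, 0],
])

```text
clock: 30.1
tool_pos: [519.5, -206.4, 143.8]
eef_rot: [0.712, 0.703, -0.001, -0.0]
ft_force: [0.2, -0.1, -1.8]
gripper_width: 0.132
gripper_force: 59.3
```

jog_arm([
  [0, 0, 0.001, 0, 0, 0],
  [0, 0, 0, 0, 0, 0],
  [0, 0, 0, 0, 0, 0],
])

```text
clock: 30.4
tool_pos: [519.6, -206.4, 142.9]
eef_rot: [0.712, 0.703, -0.001, -0.0]
ft_force: [0.9, 0.5, -1.2]
gripper_width: 0.131
gripper_force: 59.3
```

jog_arm([
  [0, 0, 0.001, 0, 0, 0],
  [0, 0, 0, 0, 0, 0],
  [0, 0, 0, 0, 0, 0],
])

```text
clock: 30.7
tool_pos: [519.7, -206.7, 142.2]
eef_rot: [0.712, 0.703, -0.0, 0.0]
ft_force: [-0.5, -2.4, 4.6]
gripper_width: 0.131
gripper_force: 59.7
```

jog_arm([
  [0, 0, 0.001, 0, 0, 0],
  [0, 0, 0, 0, 0, 0],
  [0, 0, 0, 0, 0, 0],
])

```text
clock: 31.0
tool_pos: [519.9, -206.7, 142.1]
eef_rot: [0.712, 0.703, -0.0, 0.001]
ft_force: [-2.3, -1.8, 14.3]
gripper_width: 0.13
gripper_force: 61.6
```

jog_arm([
  [0, 0, 0, 0, 0, 0],
  [0, 0, 0, 0, 0, 0],
  [0, 0, 0, 0, 0, 0],
  [0, 0, 0, 0, 0, 0],
  [0, 0, 0, 0, 0, 0],
], jaw=160)

```text
clock: 31.5
tool_pos: [519.5, -206.4, 140.8]
eef_rot: [0.712, 0.703, -0.001, -0.001]
ft_force: [-0.6, 0.6, -0.0]
gripper_width: 0.375
gripper_force: 0.0
```

jog_arm([
  [0, 0, -0.01, 0, 0, 0],
  [0, 0, -0.015, 0, 0, 0],
  [0, 0, -0.02, 0, 0, 0],
  [0, 0, -0.03, 0, 0, 0],
  [0, 0, -0.03, 0, 0, 0],
  [0, 0, -0.04, 0, 0, 0],
  [0.04, 0, -0.01, 0, 0, 0],
  [0.05, 0, 0, 0, 0, 0],
  [0.05, 0, 0, 0, 0, 0],
  [0.05, 0, 0, 0, 0, 0],
  [0.05, 0, 0, 0, 0, 0],
  [0.05, 0, 0, 0, 0, 0],
])

```text
clock: 32.7
tool_pos: [523.0, 85.5, 296.8]
eef_rot: [0.712, 0.702, -0.0, -0.0]
ft_force: [1.0, -0.4, 0.7]
gripper_width: 0.37
gripper_force: 0.0
```

jog_arm([
  [0.04, 0, 0, 0, 0, 0],
  [0.04, 0, 0, 0, 0, 0],
  [0, 0, 0, 0, 0, 0],
  [0, 0, 0, 0, 0, 0],
])

```text
clock: 33.1
tool_pos: [524.2, 164.2, 296.3]
eef_rot: [0.711, 0.703, -0.0, -0.0]
ft_force: [-0.2, 0.4, -0.5]
gripper_width: 0.372
gripper_force: 0.0
```

```bash
cat > p11.py <<'E'
from plan import *
print(env.state()["tool_pos"].round(1))
I={c:env.get_image(c)["image"] for c in("top","side")}
for c in I: cv2.imwrite(f"pics/end_{c}.png",I[c])
o=np.array([571.5,-199.2,0]);M=yawm(-.013)
for nm,x,R,h in(("tall",52,48,73),("short",-52,38,61.4),("mid",0,43,67.3)):
    C=o+M@[x,0,h]; Wd={}
    rois={}
    for c in I:
        q=proj(c,disc(C,M@[1,0,0],R)); a=np.floor(q.min(0)-4).astype(int); b=np.ceil(q.max(0)+4).astype(int); rois[c]=(*a,*b); Wd[c]=white(I[c],rois[c])
    f=lambda p:sum(((fill(c,disc(C+[p[0],p[1],p[2]],M@[np.cos(p[3]),0,np.sin(p[3])],R),rois[c])-Wd[c])**2).sum() for c in I)
    r=minimize(f,[0]*4,method="Nelder-Mead",options=dict(initial_simplex=np.vstack([np.zeros(4),np.diag([5,5,5,.15])]))); print(nm,"dxyz,tilt",r.x.round(2),round(r.fun,1),"at0",round(f([0]*4),1))
for c in I:
    for q in["large_lid","small_lid","standing_lid","dropper","cup_open","jar_a","jelly_a"]:
        print(c,q,[(np.round(d["rect"]).tolist(),round(d["p"],2)) for d in env.search_frame(c,q)][:4])
E
python3 p11.py
```

```text
[524.2 164.2 296.3]
tall dxyz,tilt [ 4.92 -0.56  2.55  0.05] 229.8 at0 330.9
short dxyz,tilt [3.38 1.26 1.69 0.05] 46.2 at0 97.7
mid dxyz,tilt [1.29 0.43 1.8  0.05] 110.6 at0 128.1
top large_lid [([388.0, 164.0, 411.0, 172.0], 0.77)]
top small_lid [([184.0, 182.0, 207.0, 203.0], 0.55)]
top standing_lid [([386.0, 181.0, 407.0, 191.0], 0.65), ([385.0, 164.0, 413.0, 173.0], 0.37), ([441.0, 232.0, 467.0, 258.0], 0.19)]
top dropper []
top cup_open [([341.0, 218.0, 352.0, 233.0], 0.35)]
top jar_a [([344.0, 127.0, 373.0, 152.0], 0.88), ([377.0, 128.0, 402.0, 153.0], 0.72)]
top jelly_a [([344.0, 217.0, 354.0, 234.0], 0.48)]
side large_lid [([361.0, 216.0, 376.0, 245.0], 0.57)]
side small_lid [([331.0, 223.0, 344.0, 252.0], 0.73), ([283.0, 172.0, 295.0, 182.0], 0.64), ([271.0, 213.0, 288.0, 224.0], 0.56)]
side standing_lid [([344.0, 223.0, 357.0, 247.0], 0.73), ([321.0, 230.0, 380.0, 265.0], 0.42)]
side dropper [([325.0, 202.0, 335.0, 228.0], 0.64)]
side cup_open [([284.0, 268.0, 320.0, 300.0], 0.97), ([293.0, 190.0, 329.0, 223.0], 0.55)]
side jar_a [([376.0, 220.0, 406.0, 244.0], 0.83), ([362.0, 207.0, 390.0, 230.0], 0.57)]
side jelly_a [([333.0, 227.0, 340.0, 247.0], 0.56), ([324.0, 229.0, 380.0, 264.0], 0.51), ([286.0, 222.0, 299.0, 235.0], 0.4), ([287.0, 269.0, 320.0, 301.0], 0.35)]
```

Both lids fit their slots upright, and their heights agree with the untouched middle lid. The bystanders that could be seen are where they were. Handing in.

```bash
python3 -c "
from station import env
print(env.job_done())"
```

```text
the job is handed in; nothing more can be done
None
```

I lowered the large lid into the tall end slot, then the small lid into the short end slot. The job was handed in at about 33 s of the 69 s allowed. My last check was by numeric fits to the camera images, because the 10 pictures were used up. It showed both lids upright at resting height, the middle lid still in place and nothing seen to have moved.

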